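# Make up a stitching kit and a repair kit in two trays

### The arm

A 7-joint arm with a two-finger parallel gripper is mounted at the origin on a cart in front of the work surface, level with it; the furniture and walls round the work are solid. World frame = base frame: x ahead of the robot, y to its left, z up, the work surface at z = 0. Lengths are in m, angles in rad, forces in N, time in s.
With the tool pointing down it reaches from about 0.4 to 0.85 m from the base axis. Payload 10.4 kg.
Tool frame: the origin (TCP) lies midway between the tips of the shut fingers; the grasp point (between the pads) lies 19 mm behind it; z points along the fingers, y is the direction in which the jaws open and shut (so a half turn about z gives the same grasp; the last joint's range is limited). The gripper opens to 85 mm and grips with 20 to 120 N. Pads are 22 mm wide; open, the fingers measure 114 mm over their backs; the gripper's body (76 mm by 85 mm) begins 54 mm behind the grasp point. The pads swing forward as they close: fully open they stand 13 mm farther back than shut.
Start: joints at [1.219, 0.332, -0.065, 1.46, 0.022, 1.35, -0.088], TCP at [0.202, -0.592, 0.231] pointing down, gripper open.
Joint ranges: [-2.6, 2.6], [-0.5, 2.12], [-1.47, 1.34], [0.16, 2.42], [-1.27, 4.41], [0.06, 2.06], [-2.6, 2.6]. Speed limits (rad/s): [2.22, 2.22, 2.79, 2.79, 3.14, 3.14, 3.14].

### API

Orientations are given as a unit quaternion [x, y, z, w].
In Python, from workcell import get_obs, camera, calibration, hand_in gives the robot as it stands.
- The arm moves only by the shell command python3 -m handwheel 'ROWS' [FORCE]. ROWS is JSON, a list of rows, each an object with "jaw": the finger opening in mm, from 0 to 85.4; "delta_pos": the shift along the tool's x, y, z scaled (see below), a list of three; "turn": the turn about the tool's z scaled (see below). In form: [{"jaw": jaw, "delta_pos": [tx, ty, tz], "turn": turn}, ...]. A call has 1 to 10 rows; each row is the pose to reach, as a shift and turn from the pose commanded when the call began, along the tool's axes at that moment, turning the shorter way round; what a row does not reach only later rows make up. The controller multiplies each number of a shift by 1 m and each number of a turn by pi rad. A row lasts 1/12 s, in which the tool goes at most 41.7 mm and 7.16 degrees, less where a joint would pass 70% of its speed; a pose out of reach is approached as far as the arm can. A call with a number of a shift or a turn outside -1 to 1 is refused whole. A call with a gripper value outside its range is refused whole. The fingers move at their own pace and stop on an object; FORCE is the grip in N (left out, the last holds). Time passes only in rows, so rows that repeat a pose let the fingers close. It gives the time, the measured TCP pose, the force and the opening at its end, in the units of the state.
- get_obs(): the state, without advancing time (a new reading comes with each control period).
- camera(name): name is "side" or "top" or "wrist"; returns the picture (420x560x3 uint8, red, green, blue); there is no depth.
- calibration(name): a dict with "mtx" (3x3 intrinsics, pixels), "dist_coeffs" ([k1, k2, p1, p2, k3] as OpenCV has them; the pictures are not rectified), "rvec" (rotation vector, rad) and "tvec" (3), from world to camera coordinates, as OpenCV has them. Camera axes: x right, y down, z forward; pixel columns grow to the right and rows downward; lengths in m; the calibration is good to about 2 mm. A picture is of the moment at which its call begins: read the wrist's pose just before it. calibration takes no time and is no camera call; for the wrist camera it gives the pose at the moment of the call.
- hand_in(): hands the job in, once; it reports no verdict.
The state is a dict: "clock": time; "joint_pos": joint angles; "joint_velocities": joint speeds; "tau": joint torques, N m; "position": TCP position; "ee_rot": TCP orientation; "ft_force": force on the tool from outside, world axes, zero at the start; "torque": the same for the moment, N m; "grip_width": opening from 0.0 (shut) to 1.0 (fully open).
Only numpy, scipy, OpenCV 4.12 (cv2) and the standard library are available. Lean on these libraries where they do the work, as an engineer would, in place of code of your own. Each camera call takes 0.05 s, during which the arm holds its last target.

### The job

Make up two kits from the things along the front of the bench. Into the long tray with three compartments go the card holder (in its long compartment), the wax cake and the taller thread spool; into the short tray with two compartments go the rivet tin (in the larger one) and the shorter thread spool. One thing to a compartment, each standing upright and flat on the tray's floor, and do not tip any of them over.

Things in the scene. Friction and masses are not known exactly. Their poses are not given: they have to be found in the camera images.
- tall_spool_center (a point): centre (half-way up) of the taller thread spool, dark brown, standing upright: 72 mm tall, two round flanges 40 mm across at foot (12 mm thick) and top (16 mm thick), thread between them 34 mm across; z up along the spool. Loose, about 70 g
- short_spool_center (a point): centre (half-way up) of the shorter thread spool, cream, standing upright: 60 mm tall, two round flanges 40 mm across, each 10 mm thick, thread between them 34 mm across; z up along the spool. Loose, about 70 g
- wax_center (a point): centre of the cake of beeswax, a plain yellow-brown disc lying flat: 48 mm across, 18 mm high; z up. Loose, about 60 g
- tin_center (a point): centre of the round metal rivet tin lying flat, lid on and fixed: 63 mm across, 27 mm high; z up. Loose, about 120 g
- holder_center (a point): centre of the stiff card holder (dark leather, green on one side) standing on its long edge: 22 mm thick along its x, 88 mm long along its y, 62 mm high along its z. Loose, about 90 g; it starts with its long side roughly away from the robot
- long_tray: shallow wooden tray (orange-brown floor, dark rims) with three compartments in a row, fixed; origin at the centre of its underside. Outside 80 mm along its x, 256 mm along its y (roughly to the robot's left); inner floor 3 mm above the origin, walls 5 mm thick, tops 8 mm above the origin. Compartments are 70 mm along x; along y: the long one, 104 mm, centred at y = +71 mm, and two of 66 mm centred at y = -19 mm and y = -90 mm (all at x = 0)
- short_tray: shallow wooden tray (orange-brown floor, dark rims) with two compartments, fixed; origin at the centre of its underside. Outside 94 mm along its x, 159 mm along its y (roughly to the robot's left); inner floor 3 mm above the origin, walls and partition 5 mm thick with their tops 8 mm above the origin. Compartments are 84 mm along x; along y: the larger, 84 mm, centred at y = +32.5 mm, the smaller, 60 mm, centred at y = -44.5 mm (both at x = 0)
- lamp_teal: the teal desk lamp, fixed, not part of the job but to be kept clear of: its head hangs over the bench on the left, from 85 mm before to 66 mm beyond this origin along x, 94 to 262 mm to its right (-y) and 126 to 311 mm above it; its arms run from the head up to 244 mm to the left of the origin
Not all that is in view belongs to the job. What is shaped like the part that bears wax_center but green or pink is not meant.

How it is judged:
At the end, for the whole second after the job is handed in: Holder in the long tray's long compartment, tall spool and wax in its other two (either way round), tin in the short tray's larger and short spool in its smaller compartment: each wholly inside, on the floor (height within 3 mm), upright within 0.08 rad, at rest (x of holder_center in the frame of long_tray between -0.026 and 0.026 m and y of holder_center in the frame of long_tray between 0.059 and 0.083 m and z of holder_center in the frame of long_tray between 0.031 and 0.037 m and angle between each of holder_center, tin_center, short_spool_center's own z axis and vertical below 0.08 rad and linear speed of each of holder, tin, short_spool below 0.02 m/s and angular speed of each of holder, tin, short_spool below 0.2 rad/s and (((x of tall_spool_center in the frame of long_tray between -0.017 and 0.017 m and y of tall_spool_center in the frame of long_tray between -0.034 and -0.004 m and z of tall_spool_center in the frame of long_tray between 0.036 and 0.042 m and angle between tall_spool_center's own z axis and vertical below 0.08 rad and linear speed of tall_spool below 0.02 m/s and angular speed of tall_spool below 0.2 rad/s) and (x of wax_center in the frame of long_tray between -0.013 and 0.013 m and y of wax_center in the frame of long_tray between -0.101 and -0.079 m and z of wax_center in the frame of long_tray between 0.009 and 0.015 m and angle between wax_center's own z axis and vertical below 0.08 rad and linear speed of wax below 0.02 m/s and angular speed of wax below 0.2 rad/s)) or ((x of tall_spool_center in the frame of long_tray between -0.017 and 0.017 m and y of tall_spool_center in the frame of long_tray between -0.105 and -0.075 m and z of tall_spool_center in the frame of long_tray between 0.036 and 0.042 m and angle between tall_spool_center's own z axis and vertical below 0.08 rad and linear speed of tall_spool below 0.02 m/s and angular speed of tall_spool below 0.2 rad/s) and (x of wax_center in the frame of long_tray between -0.013 and 0.013 m and y of wax_center in the frame of long_tray between -0.03 and -0.008 m and z of wax_center in the frame of long_tray between 0.009 and 0.015 m and angle between wax_center's own z axis and vertical below 0.08 rad and linear speed of wax below 0.02 m/s and angular speed of wax below 0.2 rad/s))) and x of tin_center in the frame of short_tray between -0.0125 and 0.0125 m and y of tin_center in the frame of short_tray between 0.02 and 0.045 m and z of tin_center in the frame of short_tray between 0.0135 and 0.0195 m and x of short_spool_center in the frame of short_tray between -0.024 and 0.024 m and y of short_spool_center in the frame of short_tray between -0.0565 and -0.0325 m and z of short_spool_center in the frame of short_tray between 0.03 and 0.036 m); the robot touches nothing.
It fails at once if one of the five kit things is tipped over (more than 0.7 rad) (angle between any of tall_spool_center, short_spool_center, wax_center, tin_center, holder_center's own z axis and vertical above 0.7 rad).
It also fails if it takes over 141 s, if anything falls off the work surface, if the arm or the gripper's body presses on something with over 40 N, if the wrist force passes 120 N, or if a joint passes its speed limit or range.

## Working session

There is one attempt and no reset: what is moved stays moved. The work goes in short steps, Python scripts to look and compute and a shell command to move; the robot and the scene stay as the last step left them, time stands still between calls to the robot, and variables do not carry over. Pictures are saved under pics/ and viewed, and the job is handed in when it is done.

```bash
ls; mkdir -p pics; python3 - <<'E'
from workcell import get_obs,camera,calibration
import cv2
o=get_obs()
for k in o: print(k,o[k])
for n in ["top","side","wrist"]:
    c=calibration(n); print(n,c)
    cv2.imwrite(f"pics/{n}0.png",camera(n)[:,:,::-1])
E
```

```text
pics
clock 0.0
joint_pos [ 1.21939773  0.33286183 -0.06473407  1.46092561  0.02158655  1.3499015
 -0.08853524]
joint_velocities [-1.80010113e-04  1.85289549e-03  3.15474793e-04 -3.93682017e-04
 -4.72324880e-04 -9.06681524e-06  5.13930284e-04]
tau [ 8.34452021e-04 -6.25439358e+01  4.97184251e-02 -3.91603231e+01
  1.63104379e-02  9.90405679e-03 -1.81135294e-05]
position [ 0.20171556 -0.59116255  0.23052978]
ee_rot [ 9.86515401e-01  1.63666954e-01 -1.34711103e-04 -6.87573666e-04]
ft_force [ 0.01735703 -0.29530109 -0.08573993]
torque [ 0.00616925  0.00176374 -0.04521678]
grip_width 0.9968968957388449
top {'mtx': array([[405.6413206 ,   0.        , 288.78357031],
       [  0.        , 405.6413206 , 205.68631073],
       [  0.        ,   0.        ,   1.        ]]), 'dist_coeffs': array([-0.07060282,  0.        ,  0.        ,  0.        ,  0.        ]), 'rvec': array([ 2.21336286, -2.15072743,  0.10100191]), 'tvec': array([0.01446023, 0.5806856 , 1.47450407])}
side {'mtx': array([[433.021042  ,   0.        , 277.62768052],
       [  0.        , 433.021042  , 211.80326859],
       [  0.        ,   0.        ,   1.        ]]), 'dist_coeffs': array([-0.04874967,  0.        ,  0.        ,  0.        ,  0.        ]), 'rvec': array([ 2.19503087, -0.26538838,  0.10797612]), 'tvec': array([-0.52381455,  0.26931862,  1.43226039])}
wrist {'mtx': array([[300.25163473,   0.        , 277.50824685],
       [  0.        , 300.25163473, 209.36965741],
       [  0.        ,   0.        ,   1.        ]]), 'dist_coeffs': array([0.01514059, 0.        , 0.        , 0.        , 0.        ]), 'rvec': array([-2.34721197,  1.67984894,  0.25636496]), 'tvec': array([-0.6254395 , -0.03869464,  0.37891585])}
```

View pics/top0.png

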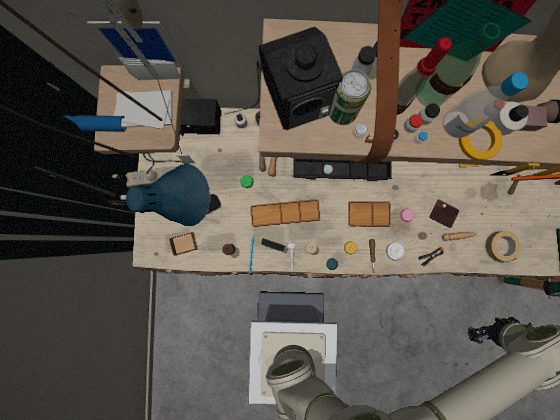

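View pics/side0.png

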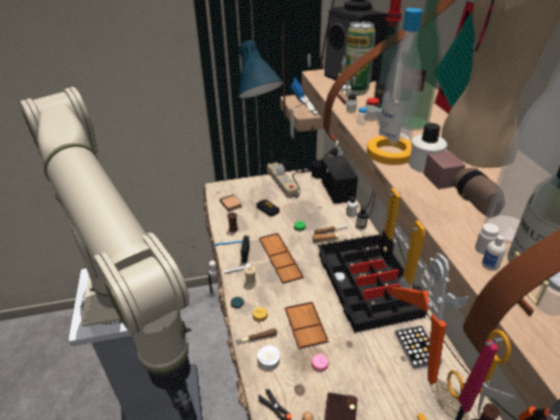

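View pics/wrist0.png

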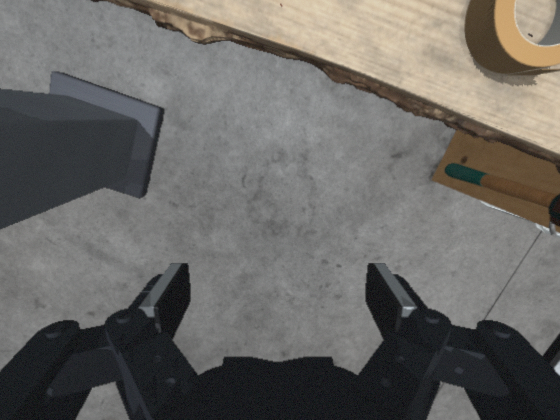

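```bash
python3 - <<'E'
import cv2
t=cv2.imread("pics/top0.png"); s=cv2.imread("pics/side0.png")
cv2.imwrite("pics/topz.png",cv2.resize(t[165:285,205:445],None,fx=3.3,fy=3.3,interpolation=cv2.INTER_CUBIC))
cv2.imwrite("pics/sidez.png",cv2.resize(s[170:390,195:415],None,fx=2.7,fy=2.7,interpolation=cv2.INTER_CUBIC))
E
```

```text
(no output)
```

View pics/topz.png

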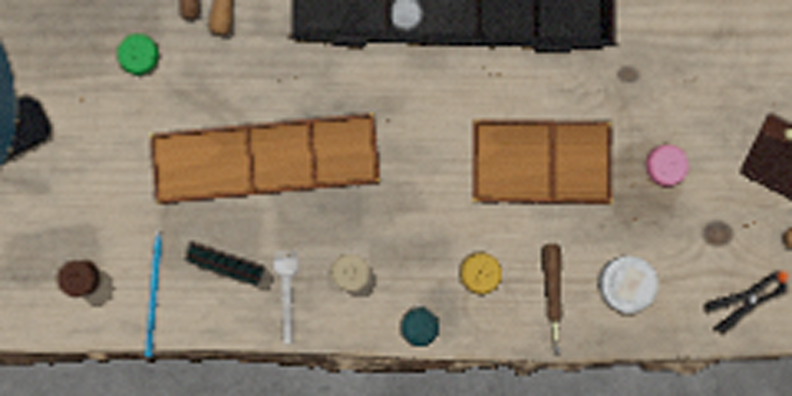

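View pics/sidez.png

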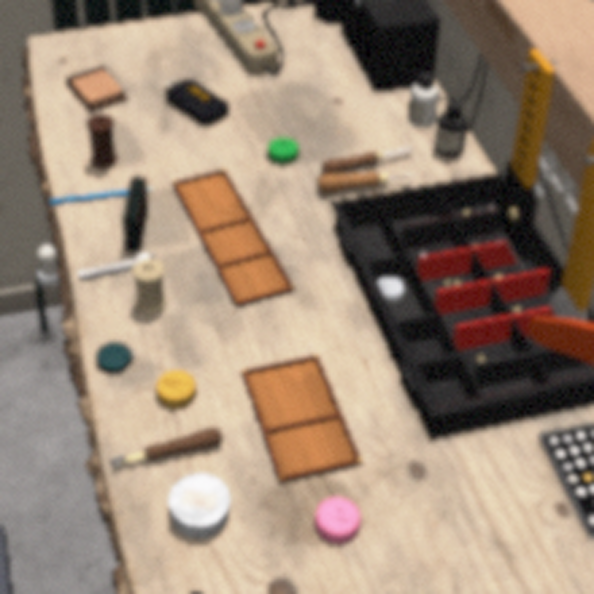

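```bash
cat > h.py <<'E'
import numpy as np,cv2
from workcell import get_obs,camera,calibration
from scipy.spatial.transform import Rotation as R
def cast(c,pts,z):
    u=cv2.undistortPoints(np.float64(pts).reshape(-1,1,2),c["mtx"],c["dist_coeffs"]).reshape(-1,2)
    Rm=cv2.Rodrigues(c["rvec"])[0]; C=-Rm.T@c["tvec"]
    d=np.c_[u,np.ones(len(u))]@Rm
    return C+d*((z-C[2])/d[:,2])[:,None]
def proj(c,P):
    return cv2.projectPoints(np.float64(P).reshape(-1,1,3),c["rvec"],c["tvec"],c["mtx"],c["dist_coeffs"])[0].reshape(-1,2)
def big(m):
    n,l,s,ce=cv2.connectedComponentsWithStats(m.astype(np.uint8)); i=1+np.argmax(s[1:,4]); return (l==i).astype(np.uint8),s[i,4],ce[i]
def st():
    o=get_obs(); r=R.from_quat(o["ee_rot"]).as_matrix()
    return o,r
def go(target,yaw=None):
    """delta in tool axes & turn (pi units) to bring TCP to target; yaw=world direction (rad) of tool y axis"""
    o,r=st(); d=r.T@(np.array(target)-o["position"])
    s="d=%s"%np.round(d,4)
    if yaw is not None:
        v=r.T@np.array([np.cos(yaw),np.sin(yaw),0]); a=np.arctan2(-v[0],v[1]); a=(a+np.pi/2)%np.pi-np.pi/2
        s+=" turn=%.4f (alt %.4f)"%(a/np.pi,(a-np.sign(a)*np.pi)/np.pi)
    print(s,"pos",np.round(o["position"],4),"tool y yaw %.3f"%np.arctan2(r[1,1],r[0,1]),"q7 %.2f t %.2f grip %.3f f %s"%(o["joint_pos"][6],o["clock"],o["grip_width"],np.round(o["ft_force"],1)))
def rect_world(c,cnt,z):
    h=cv2.convexHull(cnt).reshape(-1,2); return cast(c,h,z)[:,:2]
E
python3 - <<'E'
from h import *
im=cv2.imread("pics/top0.png"); c=calibration("top"); hsv=cv2.cvtColor(im,cv2.COLOR_BGR2HSV)
Rm=cv2.Rodrigues(c["rvec"])[0]; print("cam",-Rm.T@c["tvec"])
B=dict(tall=((215,235),(240,264)),holder=((258,235),(289,254)),short=((302,238),(322,257)),wax=((341,238),(360,257)),tin=((384,238),(408,262)),lt=((245,195),(325,230)),stray=((343,198),(396,230)))
for n,((x0,y0),(x1,y1)) in B.items():
    print(n); p=hsv[y0:y1,x0:x1]
    cx,cy=(x1-x0)//2,(y1-y0)//2; print(" hsv centre",p[cy,cx],"corner",p[0,0])
E
```

```text
cam [0.45371457 0.04165162 1.51788516]
tall
 hsv centre [  9 144  78] corner [ 19  44 158]
holder
 hsv centre [ 81 132  27] corner [ 18  47 142]
short
 hsv centre [ 21  70 145] corner [ 17  52 148]
wax
 hsv centre [ 22 185 123] corner [ 17  48 155]
tin
 hsv centre [ 12  34 185] corner [ 20  52 157]
lt
 hsv centre [ 15 146 166] corner [ 17  46 172]
stray
 hsv centre [ 15 151 157] corner [ 17  49 176]
```

```bash
python3 - <<'E'
from h import *
im=cv2.imread("pics/top0.png"); c=calibration("top"); hsv=cv2.cvtColor(im,cv2.COLOR_BGR2HSV).astype(int)
H,S,V=hsv[...,0],hsv[...,1],hsv[...,2]
lab=cv2.cvtColor(im,cv2.COLOR_BGR2LAB).astype(int)
def win(m,x0,y0,x1,y1):
    w=np.zeros(m.shape,bool); w[y0:y1,x0:x1]=1; return m&w
M=dict(tall=(win((S>95)&(V<110),215,235,242,266),.036),
 holder=(win(V<75,258,235,290,256),.031),
 wax=(win((S>120),339,236,362,259),.009),
 tin=(win((S<42)&(V>100),382,236,410,264),.0135),
 short=(win((lab[...,2]>141)&(S>55),302,236,324,259),.03),
 lt=(win(S>90,243,192,327,232),.008),stray=(win(S>90,342,196,398,232),.008))
vis=im.copy()
for n,(m,z) in M.items():
    b,a,ce=big(m); cn=cv2.findContours(b,cv2.RETR_EXTERNAL,cv2.CHAIN_APPROX_NONE)[0][0]
    W=cast(c,cn.reshape(-1,2),z)[:,:2]; rr=cv2.minAreaRect(W.astype(np.float32))
    print(n,a,np.round(ce,1),"world",np.round(cast(c,ce,z)[0],4),"rect",np.round(rr[0],4),np.round(rr[1],4),round(rr[2],1))
    vis[cn[:,0,1],cn[:,0,0]]=(255,0,255)
cv2.imwrite("pics/topm.png",cv2.resize(vis[165:285,205:445],None,fx=3.3,fy=3.3,interpolation=cv2.INTER_NEAREST))
E
```

```text
tall 107 [228.6 248.9] world [0.4151 0.2457 0.036 ] rect [0.4147 0.2459] [0.0363 0.0401] 2.2
holder 146 [272.7 244.8] world [0.4346 0.0858 0.031 ] rect [0.4342 0.0858] [0.0855 0.023 ] 73.3
wax 121 [350.4 247.5] world [ 0.4323 -0.2021  0.009 ] rect [ 0.4322 -0.2026] [0.0407 0.0412] 1.5
tin 259 [395.3 250.6] world [ 0.425  -0.3696  0.0135] rect [ 0.425  -0.3693] [0.0668 0.0637] 63.9
short 99 [310.6 247.1] world [ 0.4301 -0.0527  0.03  ] rect [ 0.4297 -0.0526] [0.0385 0.0375] 57.9
lt 1453 [284.9 212.6] world [0.555  0.0446 0.008 ] rect [0.5551 0.0447] [0.0801 0.2546] 7.3
stray 1047 [368.7 213.7] world [ 0.5599 -0.2691  0.008 ] rect [ 0.5606 -0.2704] [0.0938 0.1583] 1.0
```

View pics/topm.png

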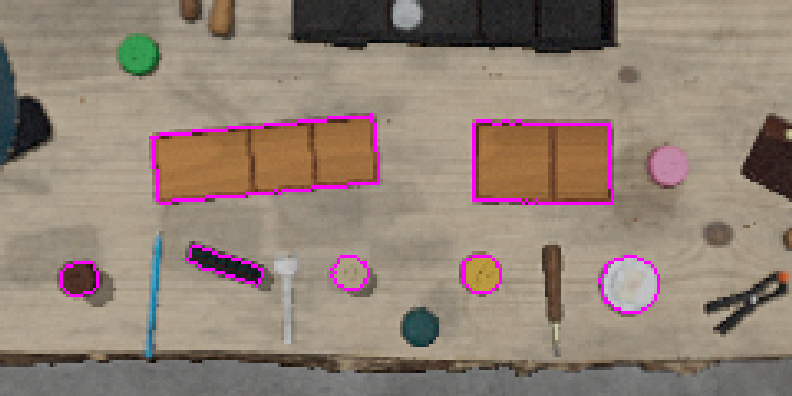

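```bash
python3 - <<'E'
from h import *
o,r=st(); c=calibration("wrist"); Rm=cv2.Rodrigues(c["rvec"])[0]; C=-Rm.T@c["tvec"]
print("cam in tool",r.T@(C-o["position"])); print("cam axes in tool\n",np.round(r.T@Rm.T,3))
go((0.40,-0.35,0.23),yaw=np.radians(-90))
t=calibration("top"); print("lamp edge z.13/.2/.3",cast(t,[(210,190)],.13),cast(t,[(210,190)],.3), "left",cast(t,[(128,200)],.2), "front",cast(t,[(175,223)],.2))
E
```

```text
cam in tool [ 0.07510292  0.00109407 -0.14193957]
cam axes in tool
 [[-0.001 -0.955 -0.297]
 [ 1.    -0.    -0.   ]
 [ 0.    -0.297  0.955]]
d=[ 0.2656 -0.1643  0.0009] turn=0.1047 (alt -0.8953) pos [ 0.2017 -0.5913  0.2307] tool y yaw -1.242 q7 -0.09 t 0.15 grip 1.001 f [ 1.1 -0.1 -0.2]
lamp edge z.13/.2/.3 [[0.61745353 0.30496393 0.13      ]] [[0.59739738 0.2727112  0.3       ]] left [[0.56855116 0.56158395 0.2       ]] front [[0.49778582 0.40142609 0.2       ]]
```

```bash
python3 -m handwheel '[{"jaw":85,"delta_pos":[0.266,-0.164,0],"turn":0.1047},{"jaw":85,"delta_pos":[0.266,-0.164,0],"turn":0.1047},{"jaw":85,"delta_pos":[0.266,-0.164,0],"turn":0.1047},{"jaw":85,"delta_pos":[0.266,-0.164,0],"turn":0.1047},{"jaw":85,"delta_pos":[0.266,-0.164,0],"turn":0.1047},{"jaw":85,"delta_pos":[0.266,-0.164,0],"turn":0.1047},{"jaw":85,"delta_pos":[0.266,-0.164,0],"turn":0.1047},{"jaw":85,"delta_pos":[0.266,-0.164,0],"turn":0.1047},{"jaw":85,"delta_pos":[0.266,-0.164,0],"turn":0.1047},{"jaw":85,"delta_pos":[0.266,-0.164,0],"turn":0.1047}]' 30; python3 - <<'E'
from h import *
go((0.40,-0.35,0.23),yaw=-np.pi/2)
cv2.imwrite("pics/w1.png",camera("wrist")[:,:,::-1])
E
```

```text
clock: 0.98
position: [0.4014, -0.3493, 0.2312]
ee_rot: [1.0, 0.001, -0.0, -0.0]
ft_force: [-0.4, -0.7, 0.1]
grip_width: 0.994
d=[-0.0014  0.0007  0.0012] turn=0.0009 (alt -0.9991) pos [ 0.4014 -0.3493  0.2312] tool y yaw -1.568 q7 -0.97 t 0.98 grip 0.994 f [-0.4 -0.7  0.1]
```

View pics/w1.png

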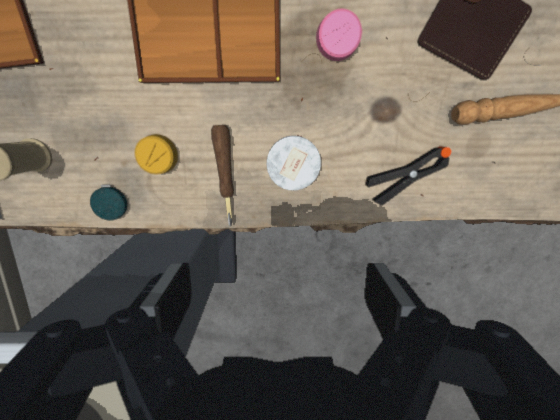

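```bash
cat > seg.py <<'E'
from h import *
# each: mask fn, z of mid height
def masks(im):
    hsv=cv2.cvtColor(im,cv2.COLOR_BGR2HSV).astype(int); H,S,V=[hsv[...,i] for i in range(3)]
    lab=cv2.cvtColor(im,cv2.COLOR_BGR2LAB).astype(int)
    return H,S,V,lab
def meas(im,c,m,box,z,name,vis=None):
    w=np.zeros(m.shape,bool); x0,y0,x1,y1=box; w[y0:y1,x0:x1]=1
    b=cv2.morphologyEx((m&w).astype(np.uint8),cv2.MORPH_CLOSE,np.ones((5,5),np.uint8))
    b,a,ce=big(b)
    cn=max(cv2.findContours(b,cv2.RETR_EXTERNAL,cv2.CHAIN_APPROX_NONE)[0],key=len)
    b=cv2.drawContours(np.zeros_like(b),[cn],-1,1,-1); ys,xs=np.nonzero(b)
    P=cast(c,np.c_[xs,ys],z)[:,:2]; W=cast(c,cn.reshape(-1,2),z)[:,:2]; rr=cv2.minAreaRect(W.astype(np.float32))
    print(name,a,"cen",np.round(P.mean(0),4),"bbox mid",np.round((W.min(0)+W.max(0))/2,4),"ext",np.round(np.ptp(W,axis=0),4),"rect",np.round(rr[0],4),np.round(rr[1],4),round(rr[2],1))
    if vis is not None: vis[cn[:,0,1],cn[:,0,0]]=(255,0,255)
    return P.mean(0)
E
python3 - <<'E'
from seg import *
im=cv2.imread("pics/w1.png"); c=calibration("wrist"); H,S,V,lab=masks(im); vis=im.copy()
meas(im,c,(S<40)&(V>110),(255,125,335,200),.0135,"tin",vis)
meas(im,c,(S>130)&(H>15)&(V>70),(125,125,190,185),.009,"wax",vis)
print("front corners",np.round(cast(c,[(144,80),(278,79),(39,61)],.008),4))
cv2.imwrite("pics/w1m.png",vis[0:230])
E
```

```text
tin 2425 cen [ 0.4223 -0.3708] bbox mid [ 0.4218 -0.3711] ext [0.0657 0.0659] rect [ 0.4215 -0.3702] [0.0656 0.0654] 46.5
wax 1294 cen [ 0.4321 -0.206 ] bbox mid [ 0.4317 -0.2059] ext [0.0451 0.0496] rect [ 0.4317 -0.2059] [0.045  0.0496] 0.1
front corners [[ 0.5137 -0.2029  0.008 ]
 [ 0.5151 -0.3525  0.008 ]
 [ 0.532  -0.0917  0.008 ]]
```

View pics/w1m.png

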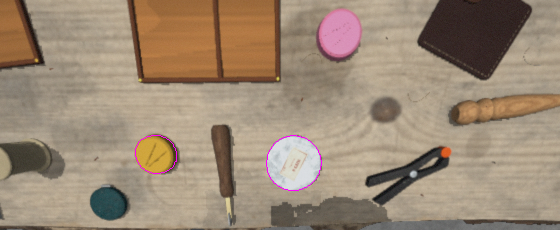

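```bash
python3 -m handwheel '[{"jaw":80,"delta_pos":[0.021,0.0215,0.03],"turn":0},{"jaw":80,"delta_pos":[0.021,0.0215,0.07],"turn":0},{"jaw":80,"delta_pos":[0.021,0.0215,0.11],"turn":0},{"jaw":80,"delta_pos":[0.021,0.0215,0.15],"turn":0},{"jaw":80,"delta_pos":[0.021,0.0215,0.18],"turn":0},{"jaw":80,"delta_pos":[0.021,0.0215,0.2],"turn":0},{"jaw":80,"delta_pos":[0.021,0.0215,0.215],"turn":0},{"jaw":80,"delta_pos":[0.021,0.0215,0.226],"turn":0},{"jaw":80,"delta_pos":[0.021,0.0215,0.226],"turn":0},{"jaw":80,"delta_pos":[0.021,0.0215,0.226],"turn":0}]' 30; python3 - <<'E'
from h import *
go((0.4222,-0.3709,0.005),yaw=-np.pi/2)
cv2.imwrite("pics/w2.png",camera("wrist")[:,:,::-1])
E
```

```text
clock: 1.87
position: [0.421, -0.3728, 0.0054]
ee_rot: [1.0, -0.001, -0.0, 0.0]
ft_force: [-0.8, 0.2, 1.1]
grip_width: 0.934
d=[ 0.0012 -0.0019  0.0004] turn=-0.0005 (alt 0.9995) pos [ 0.421  -0.3728  0.0054] tool y yaw -1.572 q7 -1.02 t 1.87 grip 0.934 f [-0.8  0.2  1.1]
```

View pics/w2.png

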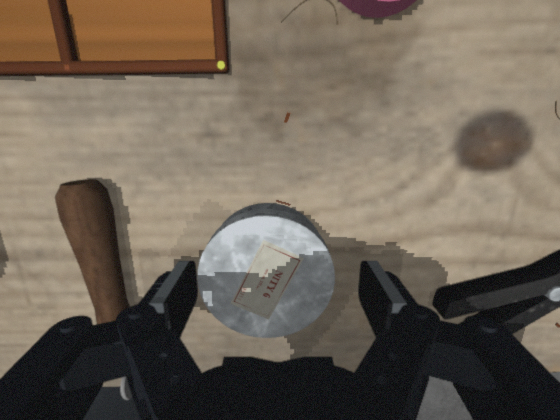

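```bash
python3 - <<'E'
from seg import *
im=cv2.imread("pics/w2.png"); c=calibration("wrist"); H,S,V,lab=masks(im); vis=im.copy()
meas(im,c,(S<60)&(V>85),(199,200,336,340),.027,"tin",vis)
o,r=st()
print("tcp px",proj(c,[o["position"],o["position"]+np.array([0,0,.022])]))
print(cast(c,[(266,275),(198,275),(335,275),(197,300),(360,300)],.027))
E
```

```text
tin 18135 cen [ 0.4308 -0.3689] bbox mid [ 0.4286 -0.3689] ext [0.0702 0.066 ] rect [ 0.4286 -0.369 ] [0.066  0.0701] 89.9
tcp px [[275.25449789 266.45188702]
 [274.96014702 289.53137293]]
[[ 0.42840108 -0.36887473  0.027     ]
 [ 0.42850655 -0.33813902  0.027     ]
 [ 0.4283466  -0.40010563  0.027     ]
 [ 0.4154923  -0.33665963  0.027     ]
 [ 0.41531097 -0.41241162  0.027     ]]
```

```bash
python3 -m handwheel '[{"jaw":80,"delta_pos":[0.004,-0.004,0],"turn":0},{"jaw":80,"delta_pos":[0.004,-0.004,0],"turn":0},{"jaw":60,"delta_pos":[0.004,-0.004,0],"turn":0},{"jaw":58,"delta_pos":[0.004,-0.004,0],"turn":0},{"jaw":58,"delta_pos":[0.004,-0.004,0],"turn":0},{"jaw":58,"delta_pos":[0.004,-0.004,0],"turn":0},{"jaw":58,"delta_pos":[0.004,-0.004,0],"turn":0}]' 30; python3 - <<'E'
from h import *
go((0.426,-0.369,0.005),yaw=-np.pi/2)
cv2.imwrite("pics/w3.png",camera("wrist")[:,:,::-1])
E
```

```text
clock: 2.5
position: [0.4262, -0.368, 0.0064]
ee_rot: [1.0, 0.0, 0.0, 0.0]
ft_force: [-2.3, 3.5, 7.7]
grip_width: 0.694
d=[-0.0002  0.001   0.0014] turn=0.0001 (alt -0.9999) pos [ 0.4262 -0.368   0.0064] tool y yaw -1.571 q7 -1.03 t 2.50 grip 0.694 f [-2.3  3.5  7.7]
```

View pics/w3.png

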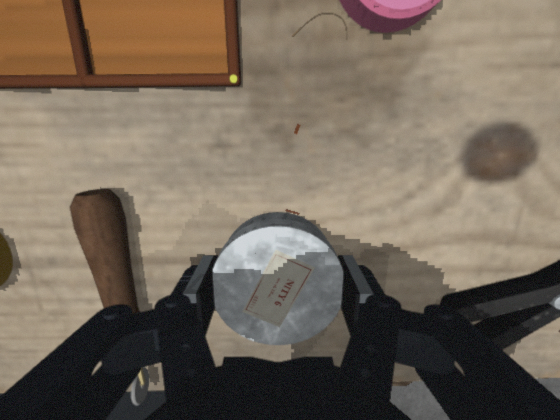

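```bash
python3 -m handwheel '[{"jaw":58,"delta_pos":[0,0,-0.02],"turn":0},{"jaw":58,"delta_pos":[0,0,-0.05],"turn":0},{"jaw":58,"delta_pos":[0,0,-0.06],"turn":0},{"jaw":58,"delta_pos":[0,0,-0.06],"turn":0},{"jaw":58,"delta_pos":[0,0,-0.06],"turn":0}]' 30; python3 - <<'E'
from h import *
go((0.426,-0.369,0.066),yaw=-np.pi/2)
cv2.imwrite("pics/w4.png",camera("wrist")[:,:,::-1])
s=camera("side")[:,:,::-1]; cv2.imwrite("pics/s4.png",cv2.resize(s[270:420,180:360],None,fx=4,fy=4,interpolation=cv2.INTER_CUBIC))
E
```

```text
clock: 2.97
position: [0.4257, -0.3681, 0.0654]
ee_rot: [1.0, -0.0, 0.0, 0.0]
ft_force: [-0.1, 1.0, -2.3]
grip_width: 0.694
d=[ 0.0003  0.0009 -0.0006] turn=-0.0001 (alt 0.9999) pos [ 0.4257 -0.3681  0.0654] tool y yaw -1.571 q7 -1.01 t 2.97 grip 0.694 f [-0.1  1.  -2.3]
```

View pics/w4.png

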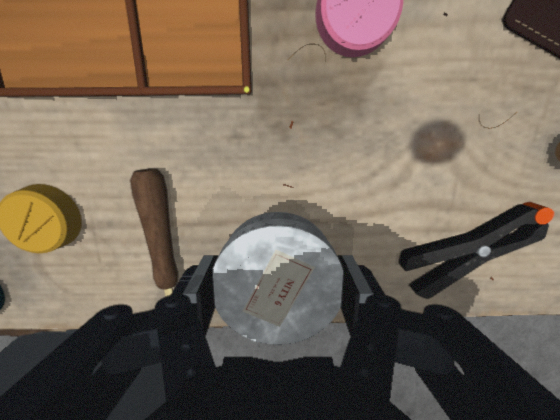

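View pics/s4.png

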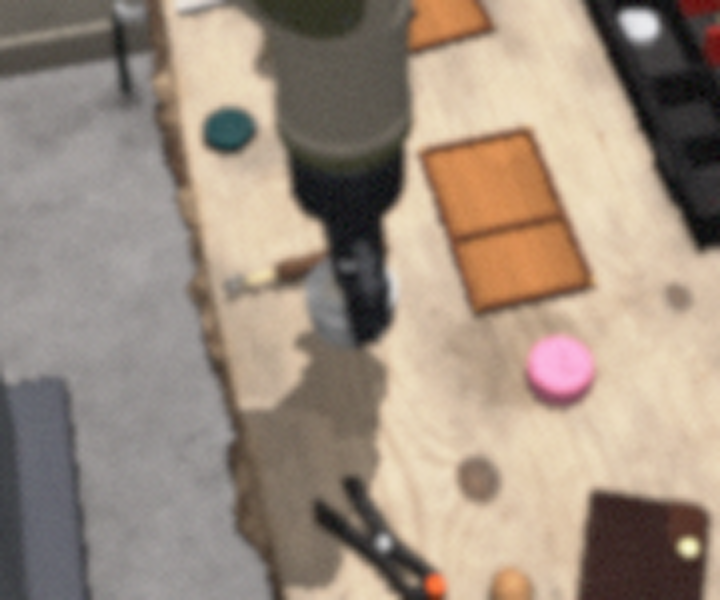

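```bash
python3 - <<'E'
from h import *
c=calibration("side")
for z in (.05,.055,.06,.065,.07,.075,.08):
    print(z, [np.round(proj(c,[x,y,z])[0],1).tolist() for x in (.415,.437) for y in (-.400,-.414)])
print("tin bottom front z", [ (z,np.round(proj(c,[[.4262,-.3995,z],[.3947,-.368,z]]),1).tolist()) for z in (.055,.06,.065)])
E
```

```text
0.05 [[266.8, 359.1], [267.9, 363.5], [274.8, 357.4], [275.9, 361.7]]
0.055 [[266.7, 358.0], [267.8, 362.4], [274.7, 356.3], [275.9, 360.6]]
0.06 [[266.7, 356.9], [267.8, 361.3], [274.7, 355.2], [275.8, 359.5]]
0.065 [[266.6, 355.8], [267.7, 360.1], [274.6, 354.1], [275.8, 358.4]]
0.07 [[266.5, 354.6], [267.7, 359.0], [274.6, 353.0], [275.8, 357.3]]
0.075 [[266.5, 353.5], [267.6, 357.9], [274.5, 351.8], [275.7, 356.2]]
0.08 [[266.4, 352.4], [267.5, 356.8], [274.5, 350.7], [275.7, 355.0]]
tin bottom front z [(0.055, [[270.8, 357.0], [257.0, 349.8]]), (0.06, [[270.7, 355.9], [256.9, 348.7]]), (0.065, [[270.7, 354.7], [256.9, 347.5]])]
```

```bash
python3 - <<'E'
from h import *
c=calibration("wrist");o,r=st();p=o["position"]
for dz in (0,.004,.008,.012,.02,.03): print(dz,[np.round(proj(c,p+r@[x,y,-dz])[0]).tolist() for x in (.011,-.011) for y in (-.0315,-.046)])
im=cv2.imread("pics/w4.png"); cv2.imwrite("pics/w4z.png",cv2.resize(im[230:350,150:400],None,fx=3.2,fy=3.2,interpolation=cv2.INTER_CUBIC))
E
```

```text
0 [[214.0, 247.0], [186.0, 247.0], [217.0, 285.0], [189.0, 285.0]]
0.004 [[212.0, 251.0], [183.0, 251.0], [215.0, 289.0], [187.0, 289.0]]
0.008 [[211.0, 254.0], [181.0, 254.0], [213.0, 293.0], [185.0, 293.0]]
0.012 [[209.0, 258.0], [178.0, 258.0], [212.0, 298.0], [183.0, 298.0]]
0.02 [[205.0, 266.0], [173.0, 266.0], [208.0, 308.0], [178.0, 308.0]]
0.03 [[199.0, 277.0], [165.0, 277.0], [203.0, 322.0], [170.0, 322.0]]
```

View pics/w4z.png

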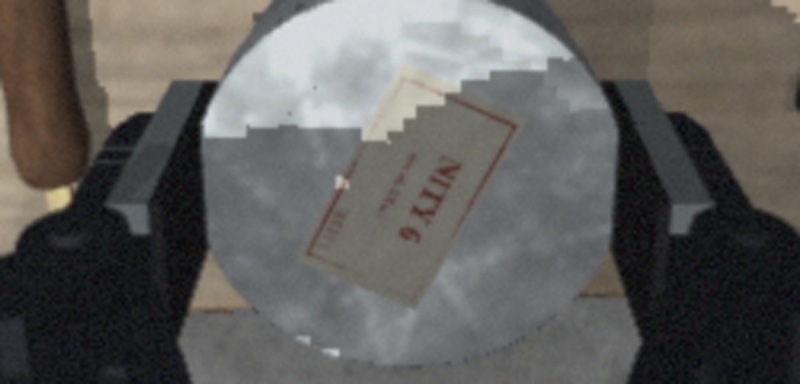

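```bash
python3 -m handwheel '[{"jaw":58,"delta_pos":[0,0,-0.03],"turn":0},{"jaw":58,"delta_pos":[0.01,-0.04,-0.07],"turn":0},{"jaw":58,"delta_pos":[0.02,-0.08,-0.11],"turn":0},{"jaw":58,"delta_pos":[0.02,-0.1,-0.15],"turn":0},{"jaw":58,"delta_pos":[0.02,-0.1,-0.165],"turn":0},{"jaw":58,"delta_pos":[0.02,-0.1,-0.165],"turn":0},{"jaw":58,"delta_pos":[0.02,-0.1,-0.165],"turn":0},{"jaw":58,"delta_pos":[0.02,-0.1,-0.165],"turn":0}]' 30; python3 - <<'E'
from h import *
go((0.426,-0.369,0.066),yaw=-np.pi/2)
cv2.imwrite("pics/w5.png",camera("wrist")[:,:,::-1])
E
```

```text
clock: 3.73
position: [0.445, -0.2682, 0.2288]
ee_rot: [1.0, -0.0, -0.001, -0.0]
ft_force: [-0.6, -1.0, -2.4]
grip_width: 0.697
d=[-0.0188  0.1008  0.1628] turn=-0.0001 (alt 0.9999) pos [ 0.445  -0.2682  0.2288] tool y yaw -1.571 q7 -1.15 t 3.73 grip 0.697 f [-0.6 -1.  -2.4]
```

View pics/w5.png

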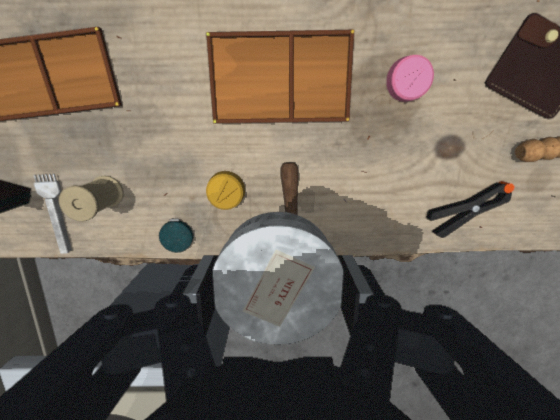

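Four gilded corners of the short tray are visible (≈(208,34),(353,31),(349,120),(215,122)). I measure the tray, wax, and the right end of the long tray.

```bash
cat >> seg.py <<'E'
def tray(im,c,box,vis=None):
    H,S,V,lab=masks(im); x0,y0,x1,y1=box
    w=np.zeros(H.shape,bool); w[y0:y1,x0:x1]=1
    b=((S>95)&w).astype(np.uint8); b,a,ce=big(cv2.morphologyEx(b,cv2.MORPH_OPEN,np.ones((3,3),np.uint8)))
    cn=max(cv2.findContours(b,cv2.RETR_EXTERNAL,cv2.CHAIN_APPROX_NONE)[0],key=len)
    h=cv2.convexHull(cn); q=cv2.approxPolyDP(h,8,True).reshape(-1,2)
    W=cast(c,q,.008); print("tray px",q.tolist()); print(np.round(W[:,:2],4).tolist())
    Wc=cast(c,cn.reshape(-1,2),.008)[:,:2]; rr=cv2.minAreaRect(Wc.astype(np.float32)); print("rect",np.round(rr[0],4),np.round(rr[1],4),rr[2])
    if vis is not None: vis[cn[:,0,1],cn[:,0,0]]=(255,0,255)
E
python3 - <<'E'
from seg import *
im=cv2.imread("pics/w5.png"); c=calibration("wrist"); H,S,V,lab=masks(im); vis=im.copy()
tray(im,c,(195,15,365,140),vis)
meas(im,c,(S>130)&(H>15)&(V>70),(195,160,255,215),.009,"wax",vis)
print("lt right end corners",np.round(cast(c,[(99,30),(119,105)],.008),4))
o,r=st()
# tin held: centre of top face relative to TCP
t=cast(c,[(213,285),(342,285)],o["position"][2]+.0206); print(t-o["position"])
cv2.imwrite("pics/w5m.png",vis[:250])
E
```

```text
tray px [[353, 29], [348, 120], [213, 122], [207, 32]]
[[0.6066, -0.3494], [0.5148, -0.3507], [0.5129, -0.1949], [0.6042, -0.1949]]
rect [ 0.5591 -0.2726] [0.0928 0.157 ] 0.9050735235214233
wax 1122 cen [ 0.4322 -0.2042] bbox mid [ 0.4313 -0.2038] ext [0.047 0.046] rect [ 0.4313 -0.2038] [0.046 0.047] 89.9
lt right end corners [[ 0.6055 -0.0813  0.008 ]
 [ 0.5312 -0.0899  0.008 ]]
[[ 0.00159194  0.02836015  0.0206    ]
 [ 0.00153017 -0.03076449  0.0206    ]]
```

View pics/w5m.png

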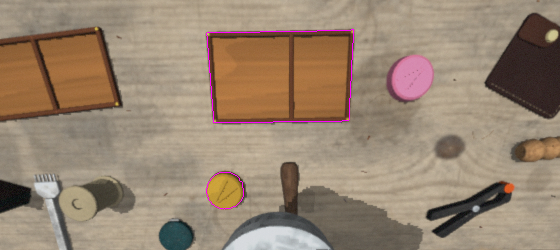

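```bash
python3 -m handwheel '[{"jaw":58,"delta_pos":[0.04,-0.01,0.02],"turn":0},{"jaw":58,"delta_pos":[0.075,-0.02,0.05],"turn":0},{"jaw":58,"delta_pos":[0.105,-0.03,0.08],"turn":0},{"jaw":58,"delta_pos":[0.1125,-0.03,0.12],"turn":0},{"jaw":58,"delta_pos":[0.1125,-0.03,0.155],"turn":0},{"jaw":58,"delta_pos":[0.1125,-0.03,0.18],"turn":0},{"jaw":58,"delta_pos":[0.1125,-0.03,0.195],"turn":0},{"jaw":58,"delta_pos":[0.1125,-0.03,0.2],"turn":0},{"jaw":58,"delta_pos":[0.1125,-0.03,0.2],"turn":0},{"jaw":58,"delta_pos":[0.1125,-0.03,0.2],"turn":0}]' 30; python3 - <<'E'
from h import *
go((0.5575,-0.238,0.010),yaw=-np.pi/2)
cv2.imwrite("pics/w6.png",camera("wrist")[:,:,::-1])
E
```

```text
clock: 4.62
position: [0.5579, -0.2384, 0.0302]
ee_rot: [1.0, -0.0, -0.0, -0.0]
ft_force: [0.7, 0.2, -0.7]
grip_width: 0.691
d=[-0.0004 -0.0004  0.0202] turn=-0.0002 (alt 0.9998) pos [ 0.5579 -0.2384  0.0302] tool y yaw -1.572 q7 -1.37 t 4.62 grip 0.691 f [ 0.7  0.2 -0.7]
```

View pics/w6.png

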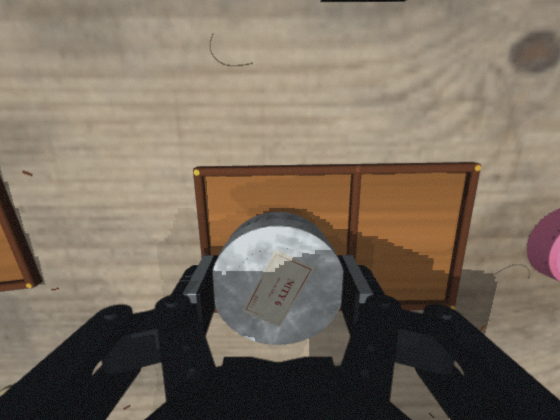

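```bash
python3 - <<'E'
from h import *
c=calibration("wrist"); print(cast(c,[(198,172),(477,168),(355,168),(451,304)],.008).round(4))
E
python3 -m handwheel '[{"jaw":58,"delta_pos":[0,0,0.01],"turn":0},{"jaw":58,"delta_pos":[0,0,0.02],"turn":0},{"jaw":58,"delta_pos":[0,0,0.02],"turn":0},{"jaw":70,"delta_pos":[0,0,0.02],"turn":0},{"jaw":80,"delta_pos":[0,0,0.02],"turn":0},{"jaw":80,"delta_pos":[0,0,0.02],"turn":0},{"jaw":80,"delta_pos":[0,0,0.0],"turn":0},{"jaw":80,"delta_pos":[0,0,-0.035],"turn":0},{"jaw":80,"delta_pos":[0,0,-0.05],"turn":0},{"jaw":80,"delta_pos":[0,0,-0.05],"turn":0}]' 30; python3 - <<'E'
from h import *
go((0.5575,-0.238,0.010),yaw=-np.pi/2)
cv2.imwrite("pics/w7.png",camera("wrist")[:,:,::-1])
E
```

```text
[[ 0.6045 -0.1958  0.008 ]
 [ 0.6064 -0.3493  0.008 ]
 [ 0.6066 -0.2825  0.008 ]
 [ 0.5199 -0.3496  0.008 ]]
clock: 5.5
position: [0.5607, -0.2388, 0.0851]
ee_rot: [1.0, -0.0, 0.003, 0.001]
ft_force: [-0.3, -0.4, 0.4]
grip_width: 0.937
d=[-0.0037 -0.001   0.0751] turn=-0.0000 (alt 1.0000) pos [ 0.5607 -0.2388  0.0851] tool y yaw -1.571 q7 -1.36 t 5.50 grip 0.937 f [-0.3 -0.4  0.4]
```

View pics/w7.png

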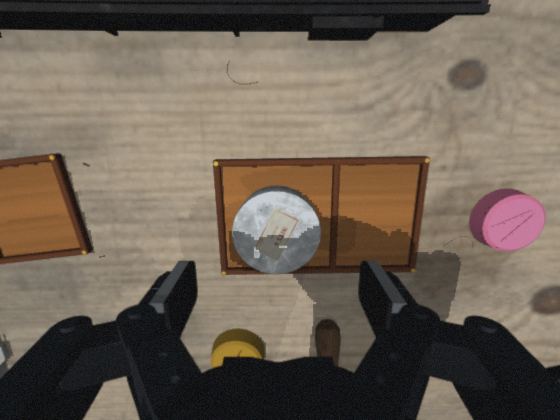

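```bash
cat >> seg.py <<'E'
def inframe(q4,P):
    """q4: 4 tray corners world xy order FL? any; returns tray centre,yaw via opposite means"""
    q4=np.array(q4)[:,:2]; ce=q4.mean(0)
    # order: far-left, far-right, near-right, near-left
    ydir=(q4[0]-q4[1])+(q4[3]-q4[2]); th=np.arctan2(ydir[1],ydir[0])-np.pi/2
    Rm=np.array([[np.cos(th),-np.sin(th)],[np.sin(th),np.cos(th)]])
    return ce.round(4),round(th,4),((np.atleast_2d(P)[:,:2]-ce)@Rm).round(4)
E
python3 - <<'E'
from seg import *
im=cv2.imread("pics/w7.png"); c=calibration("wrist"); H,S,V,lab=masks(im); vis=im.copy()
p=meas(im,c,(S<70)&(V>60),(228,180,326,280),.0165,"tin",vis)
q=cast(c,[(216,162),(428,159),(413,270),(224,273)],.008); print(q.round(4))
print(inframe(q,p))
print(cast(c,[(276,234)],.030))
print(inframe(q,cast(c,[(276,234)],.030)))
E
```

```text
tin 6736 cen [ 0.5505 -0.2389] bbox mid [ 0.5509 -0.239 ] ext [0.0743 0.0758] rect [ 0.5509 -0.2391] [0.0758 0.0742] 89.9
[[ 0.6038 -0.1956  0.008 ]
 [ 0.6057 -0.3478  0.008 ]
 [ 0.517  -0.3487  0.008 ]
 [ 0.5144 -0.1966  0.008 ]]
(array([ 0.5602, -0.2722]), np.float64(0.0146), array([[-0.0092,  0.0334]]))
[[ 0.55686195 -0.23872624  0.03      ]]
(array([ 0.5602, -0.2722]), np.float64(0.0146), array([[-0.0029,  0.0335]]))
```

```bash
python3 -m handwheel '[{"jaw":75,"delta_pos":[-0.03,-0.008,-0.03],"turn":0},{"jaw":75,"delta_pos":[-0.065,-0.018,-0.045],"turn":0},{"jaw":75,"delta_pos":[-0.1,-0.028,-0.045],"turn":0},{"jaw":75,"delta_pos":[-0.129,-0.036,-0.045],"turn":0},{"jaw":75,"delta_pos":[-0.129,-0.036,-0.03],"turn":0},{"jaw":75,"delta_pos":[-0.129,-0.036,-0.01],"turn":0},{"jaw":75,"delta_pos":[-0.129,-0.036,0.01],"turn":0},{"jaw":75,"delta_pos":[-0.129,-0.036,0.03],"turn":0},{"jaw":75,"delta_pos":[-0.129,-0.036,0.03],"turn":0},{"jaw":75,"delta_pos":[-0.129,-0.036,0.03],"turn":0}]' 30; python3 - <<'E'
from h import *
go((0.432,-0.203,0.004),yaw=-np.pi/2)
cv2.imwrite("pics/w8.png",camera("wrist")[:,:,::-1])
E
```

```text
clock: 6.38
position: [0.4282, -0.2014, 0.0494]
ee_rot: [1.0, 0.0, -0.001, -0.001]
ft_force: [-0.3, 1.0, 1.4]
grip_width: 0.872
d=[0.0039 0.0016 0.0454] turn=0.0000 (alt -1.0000) pos [ 0.4282 -0.2014  0.0494] tool y yaw -1.571 q7 -1.31 t 6.38 grip 0.872 f [-0.3  1.   1.4]
```

View pics/w8.png

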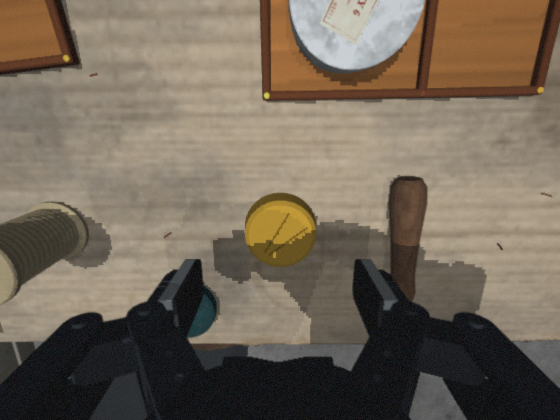

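```bash
python3 - <<'E'
from seg import *
im=cv2.imread("pics/w8.png"); c=calibration("wrist"); H,S,V,lab=masks(im)
p=meas(im,c,(S>120)&(H>15)&(V>60),(235,185,330,275),.009,"wax")
print(cast(c,[(280.5,232)],.018), "teal",cast(c,[(205,308)],.015))
go((0.432,-0.203,0.004),yaw=-np.pi/2)
E
```

```text
wax 4194 cen [ 0.4335 -0.2046] bbox mid [ 0.4328 -0.2046] ext [0.0511 0.0462] rect [ 0.4328 -0.2046] [0.0462 0.0511] 90.0
[[ 0.43561528 -0.20484363  0.018     ]] teal [[ 0.37846925 -0.15311018  0.015     ]]
d=[0.0029 0.0012 0.0465] turn=0.0000 (alt -1.0000) pos [ 0.4291 -0.2018  0.0505] tool y yaw -1.571 q7 -1.31 t 6.43 grip 0.874 f [ 0.9 -0.  -0.8]
```

```bash
python3 -m handwheel '[{"jaw":75,"delta_pos":[0.004,0.002,0.015],"turn":0},{"jaw":75,"delta_pos":[0.004,0.002,0.03],"turn":0},{"jaw":75,"delta_pos":[0.004,0.002,0.046],"turn":0},{"jaw":75,"delta_pos":[0.004,0.002,0.046],"turn":0},{"jaw":75,"delta_pos":[0.004,0.002,0.046],"turn":0}]' 30; python3 - <<'E'
from h import *
go((0.434,-0.2045,0.004),yaw=-np.pi/2)
cv2.imwrite("pics/w9.png",camera("wrist")[:,:,::-1])
E
```

```text
clock: 6.85
position: [0.4334, -0.204, 0.005]
ee_rot: [1.0, -0.0, 0.0, -0.0]
ft_force: [0.1, 0.3, 0.6]
grip_width: 0.876
d=[0.0006 0.0005 0.001 ] turn=-0.0000 (alt 1.0000) pos [ 0.4334 -0.204   0.005 ] tool y yaw -1.571 q7 -1.34 t 6.85 grip 0.876 f [0.1 0.3 0.6]
```

View pics/w9.png

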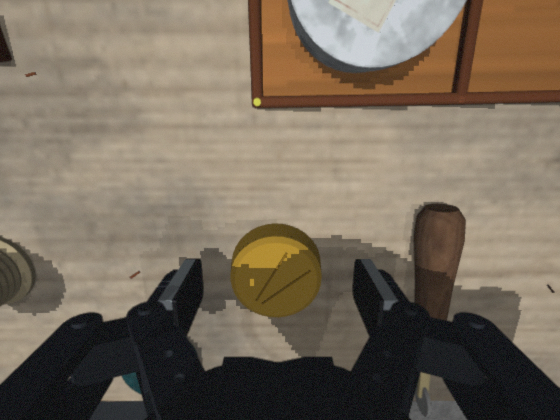

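```bash
python3 -m handwheel '[{"jaw":55,"delta_pos":[0,0,0],"turn":0},{"jaw":42,"delta_pos":[0,0,0],"turn":0},{"jaw":42,"delta_pos":[0,0,0],"turn":0},{"jaw":42,"delta_pos":[0,0,0],"turn":0},{"jaw":42,"delta_pos":[0,0,0],"turn":0},{"jaw":42,"delta_pos":[0,0,0],"turn":0},{"jaw":42,"delta_pos":[0,0,-0.01],"turn":0},{"jaw":42,"delta_pos":[0,0,-0.04],"turn":0},{"jaw":42,"delta_pos":[0,0,-0.06],"turn":0},{"jaw":42,"delta_pos":[0,0,-0.06],"turn":0}]' 30; python3 - <<'E'
from h import *
go((0.434,-0.2045,0.004),yaw=-np.pi/2)
cv2.imwrite("pics/w10.png",camera("wrist")[:,:,::-1])
E
```

```text
clock: 7.73
position: [0.4357, -0.2049, 0.069]
ee_rot: [1.0, -0.0, 0.003, 0.002]
ft_force: [0.7, -1.2, -0.6]
grip_width: 0.546
d=[-0.0021 -0.0006  0.065 ] turn=-0.0000 (alt 1.0000) pos [ 0.4357 -0.2049  0.069 ] tool y yaw -1.571 q7 -1.30 t 7.73 grip 0.546 f [ 0.7 -1.2 -0.6]
```

View pics/w10.png

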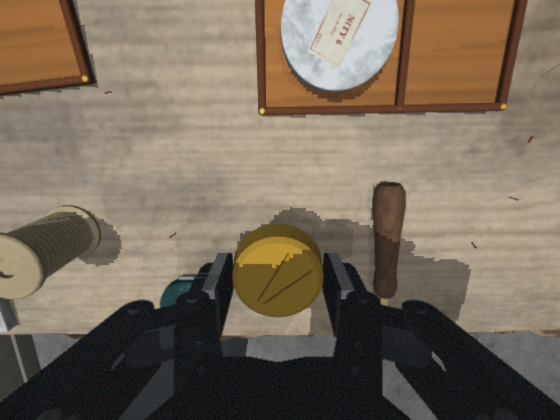

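```bash
python3 -m handwheel '[{"jaw":42,"delta_pos":[-0.01,0,-0.04],"turn":0},{"jaw":42,"delta_pos":[-0.03,-0.02,-0.08],"turn":0},{"jaw":42,"delta_pos":[-0.03,-0.05,-0.11],"turn":0},{"jaw":42,"delta_pos":[-0.03,-0.08,-0.14],"turn":0},{"jaw":42,"delta_pos":[-0.03,-0.12,-0.155],"turn":0},{"jaw":42,"delta_pos":[-0.03,-0.16,-0.16],"turn":0},{"jaw":42,"delta_pos":[-0.03,-0.2,-0.16],"turn":0},{"jaw":42,"delta_pos":[-0.03,-0.23,-0.16],"turn":0},{"jaw":42,"delta_pos":[-0.03,-0.23,-0.16],"turn":0},{"jaw":42,"delta_pos":[-0.03,-0.23,-0.16],"turn":0}]' 30; python3 - <<'E'
from h import *
go((0.434,-0.2045,0.004),yaw=-np.pi/2)
cv2.imwrite("pics/w11.png",camera("wrist")[:,:,::-1])
E
```

```text
clock: 8.62
position: [0.4028, 0.0276, 0.2242]
ee_rot: [1.0, 0.002, -0.0, 0.0]
ft_force: [0.1, -0.7, -0.8]
grip_width: 0.544
d=[0.0303 0.2321 0.2204] turn=0.0012 (alt -0.9988) pos [0.4028 0.0276 0.2242] tool y yaw -1.567 q7 -1.65 t 8.62 grip 0.544 f [ 0.1 -0.7 -0.8]
```

View pics/w11.png

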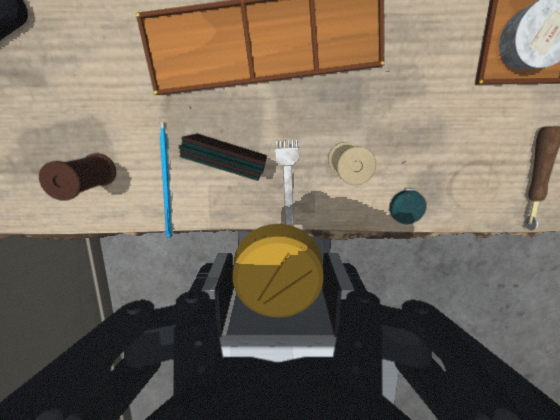

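```bash
python3 - <<'E'
from seg import *
im=cv2.imread("pics/w11.png"); c=calibration("wrist"); H,S,V,lab=masks(im); vis=im.copy()
q=cast(c,[(138,14),(156,93),(383,65)],.008)[:,:2]; print(q.round(4))
d=q[1]-q[2]; print("len",np.linalg.norm(d),"yaw",np.degrees(np.arctan2(d[1],d[0])-np.pi/2), "side",np.linalg.norm(q[0]-q[1]))
print("centre",(q[0]+q[2])/2)
meas(im,c,(S>80)&(V<100),(35,140,125,210),.036,"tall",vis)
meas(im,c,(V<70),(170,125,275,185),.031,"holder",vis)
meas(im,c,(lab[...,2]>140)&(S>45),(320,135,385,190),.03,"short",vis)
print("tall top",cast(c,[(60,181)],.072),"short top",cast(c,[(356,165)],.060))
cv2.imwrite("pics/w11m.png",cv2.resize(vis[0:250,20:400],None,fx=2,fy=2,interpolation=cv2.INTER_NEAREST))
E
```

```text
[[ 0.5777  0.1684]
 [ 0.5022  0.1595]
 [ 0.5306 -0.0893]]
len 0.2504371035520332 yaw 6.505571423565976 side 0.07606174570497656
centre [0.55414999 0.03956863]
tall 2321 cen [0.4147 0.2474] bbox mid [0.4132 0.2455] ext [0.0505 0.085 ] rect [0.4166 0.2462] [0.0425 0.0863] 20.9
holder 2228 cen [0.4365 0.0851] bbox mid [0.4349 0.085 ] ext [0.0493 0.0951] rect [0.4368 0.0857] [0.0953 0.0296] 72.9
short 2633 cen [ 0.4247 -0.061 ] bbox mid [ 0.4279 -0.0595] ext [0.0591 0.0757] rect [ 0.4279 -0.0595] [0.0757 0.0591] 90.0
tall top [[0.41625952 0.23959461 0.072     ]] short top [[ 0.43060518 -0.05524109  0.06      ]]
```

View pics/w11m.png

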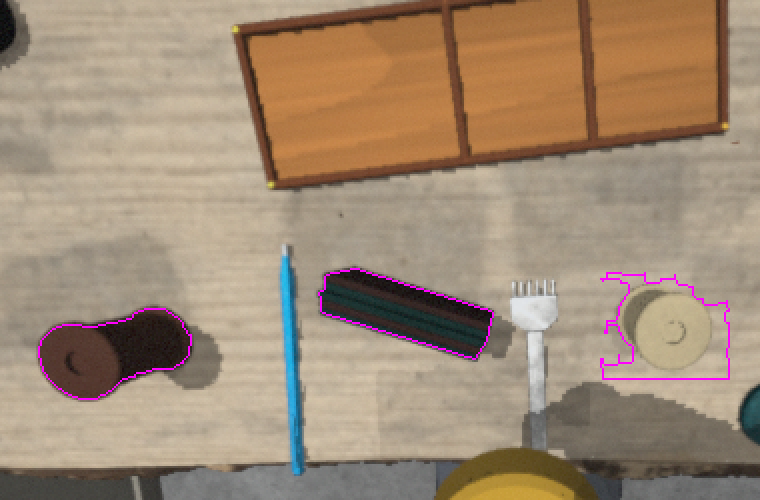

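```bash
python3 -m handwheel '[{"jaw":42,"delta_pos":[0.035,0.006,0.01],"turn":-0.037},{"jaw":42,"delta_pos":[0.07,0.006,0.03],"turn":-0.037},{"jaw":42,"delta_pos":[0.105,0.006,0.05],"turn":-0.037},{"jaw":42,"delta_pos":[0.14,0.006,0.07],"turn":-0.037},{"jaw":42,"delta_pos":[0.153,0.006,0.1],"turn":-0.037},{"jaw":42,"delta_pos":[0.153,0.006,0.135],"turn":-0.037},{"jaw":42,"delta_pos":[0.153,0.006,0.165],"turn":-0.037},{"jaw":42,"delta_pos":[0.153,0.006,0.18],"turn":-0.037},{"jaw":42,"delta_pos":[0.153,0.006,0.18],"turn":-0.037},{"jaw":42,"delta_pos":[0.153,0.006,0.18],"turn":-0.037}]' 30; python3 - <<'E'
from h import *
go((0.556,0.021,0.009),yaw=-np.pi/2+.117)
cv2.imwrite("pics/w12.png",camera("wrist")[:,:,::-1])
E
```

```text
clock: 9.5
position: [0.5556, 0.0187, 0.0435]
ee_rot: [0.998, 0.057, -0.001, 0.0]
ft_force: [0.3, 0.1, 0.3]
grip_width: 0.544
d=[ 0.0008 -0.0023  0.0345] turn=-0.0008 (alt 0.9992) pos [0.5556 0.0187 0.0435] tool y yaw -1.456 q7 -1.79 t 9.50 grip 0.544 f [0.3 0.1 0.3]
```

View pics/w12.png

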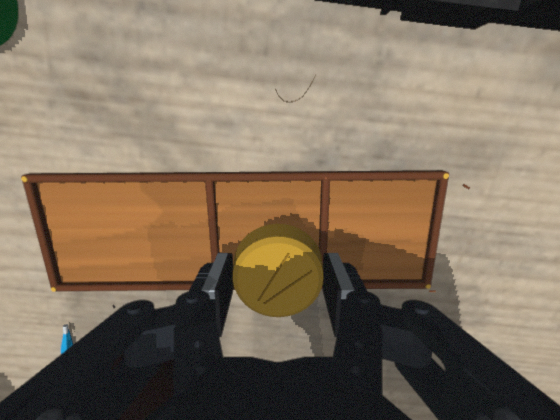

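```bash
python3 - <<'E'
from seg import *
c=calibration("wrist"); o,r=st()
q=cast(c,[(27,179),(446,176),(429,287),(53,289)],.008); print(q.round(4))
ce,th,_=inframe(q,[0,0]); print(ce,th)
for yy in (.071,-.019,-.090): print(yy,(ce+np.array([-np.sin(th)*yy,np.cos(th)*yy])).round(4))
w=cast(c,[(277.5,272)],o["position"][2]+.013); print("wax",w, inframe(q,w)[2])
go(np.r_[ce+np.array([np.sin(th)*.019,-np.cos(th)*.019]),0.009],yaw=th-np.pi/2)
E
```

```text
[[ 0.5782  0.1712  0.008 ]
 [ 0.6087 -0.078   0.008 ]
 [ 0.5335 -0.0877  0.008 ]
 [ 0.5035  0.1637  0.008 ]]
[0.556  0.0423] 0.1203
0.071 [0.5475 0.1128]
-0.019 [0.5583 0.0234]
-0.09 [ 0.5668 -0.047 ]
wax [[0.56043608 0.01829571 0.05784491]] [[ 0.0015 -0.0244]]
d=[ 0.0022 -0.0042  0.0358] turn=-0.0018 (alt 0.9982) pos [0.5565 0.019  0.0448] tool y yaw -1.456 q7 -1.79 t 9.55 grip 0.547 f [ 0.5  0.9 -0.3]
```

```bash
python3 -m handwheel '[{"jaw":42,"delta_pos":[-0.001,-0.005,0.01],"turn":0},{"jaw":42,"delta_pos":[-0.001,-0.005,0.025],"turn":0},{"jaw":42,"delta_pos":[-0.001,-0.005,0.035],"turn":0},{"jaw":42,"delta_pos":[-0.001,-0.005,0.035],"turn":0},{"jaw":50,"delta_pos":[-0.001,-0.005,0.035],"turn":0},{"jaw":64,"delta_pos":[-0.001,-0.005,0.035],"turn":0},{"jaw":64,"delta_pos":[-0.001,-0.005,0.035],"turn":0},{"jaw":64,"delta_pos":[-0.001,-0.005,0.0],"turn":0},{"jaw":64,"delta_pos":[-0.001,-0.005,-0.03],"turn":0},{"jaw":64,"delta_pos":[-0.001,-0.005,-0.03],"turn":0}]' 30; python3 - <<'E'
from h import *
go((0.556,0.021,0.009),yaw=-np.pi/2+.117)
cv2.imwrite("pics/w13.png",camera("wrist")[:,:,::-1])
E
```

```text
clock: 10.38
position: [0.558, 0.0255, 0.0803]
ee_rot: [0.998, 0.058, 0.004, 0.0]
ft_force: [1.5, 0.7, -0.1]
grip_width: 0.751
d=[-0.0031  0.0042  0.0713] turn=-0.0003 (alt 0.9997) pos [0.558  0.0255 0.0803] tool y yaw -1.455 q7 -1.77 t 10.38 grip 0.751 f [ 1.5  0.7 -0.1]
```

View pics/w13.png

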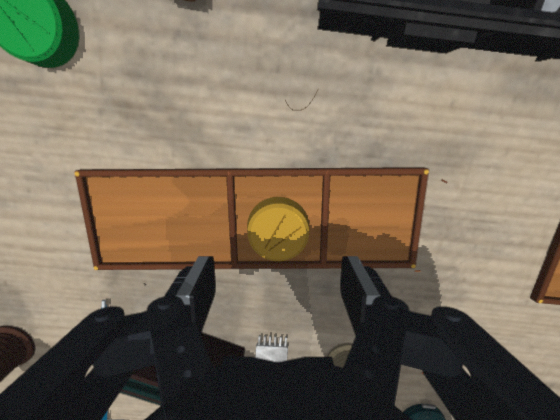

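```bash
python3 - <<'E'
from seg import *
im=cv2.imread("pics/w13.png"); c=calibration("wrist"); H,S,V,lab=masks(im)
q=cast(c,[(79,174),(425,172),(414,266),(96,267)],.008)
print(inframe(q,cast(c,[(278,230)],.021)))
p=meas(im,c,(H>19)&(S>100),(240,185,318,265),.012,"wax"); print(inframe(q,p))
E
```

```text
(array([0.5553, 0.0414]), np.float64(0.1195), array([[-0.0016, -0.018 ]]))
wax 3146 cen [0.5532 0.0232] bbox mid [0.5516 0.0229] ext [0.0521 0.0457] rect [0.5521 0.0231] [0.0512 0.0448] 8.3
(array([0.5553, 0.0414]), np.float64(0.1195), array([[-0.0043, -0.0178]]))
```

```bash
python3 - <<'E'
from h import *
go((0.425,-0.055,0.12),yaw=-np.pi/2)
E
```

```text
d=[-0.1401  0.0643 -0.0429] turn=0.0369 (alt -0.9631) pos [0.557  0.0251 0.0779] tool y yaw -1.455 q7 -1.78 t 10.43 grip 0.751 f [ 1.1  0.3 -0.1]
```

```bash
python3 -m handwheel '[{"jaw":70,"delta_pos":[0,0,-0.035],"turn":0},{"jaw":70,"delta_pos":[-0.03,0.014,-0.05],"turn":0.037},{"jaw":70,"delta_pos":[-0.065,0.03,-0.05],"turn":0.037},{"jaw":70,"delta_pos":[-0.1,0.046,-0.05],"turn":0.037},{"jaw":70,"delta_pos":[-0.13,0.06,-0.045],"turn":0.037},{"jaw":70,"delta_pos":[-0.14,0.064,-0.043],"turn":0.037},{"jaw":70,"delta_pos":[-0.14,0.064,-0.043],"turn":0.037},{"jaw":70,"delta_pos":[-0.14,0.064,-0.043],"turn":0.037}]' 30; python3 - <<'E'
from h import *
go((0.425,-0.055,0.12),yaw=-np.pi/2)
cv2.imwrite("pics/w14.png",camera("wrist")[:,:,::-1])
E
```

```text
clock: 11.1
position: [0.4231, -0.0551, 0.1174]
ee_rot: [1.0, -0.001, 0.0, 0.0]
ft_force: [-0.3, -0.5, 0.3]
grip_width: 0.821
d=[ 0.0019 -0.0001 -0.0026] turn=-0.0003 (alt 0.9997) pos [ 0.4231 -0.0551  0.1174] tool y yaw -1.572 q7 -1.56 t 11.10 grip 0.821 f [-0.3 -0.5  0.3]
```

View pics/w14.png

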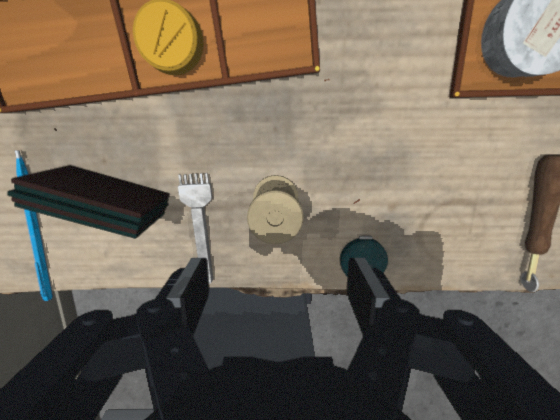

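```bash
python3 - <<'E'
from h import *
c=calibration("wrist"); t=cast(c,[(275.5,214.5)],.060)[0]; print(t)
go((t[0],t[1],0.032),yaw=-np.pi/2)
E
```

```text
[ 0.43363886 -0.05426138  0.06      ]
d=[ 0.0098 -0.0002  0.0856] turn=0.0001 (alt -0.9999) pos [ 0.4238 -0.0545  0.1175] tool y yaw -1.571 q7 -1.56 t 11.15 grip 0.817 f [-0.8  0.5  0.1]
```

```bash
python3 -m handwheel '[{"jaw":70,"delta_pos":[0.008,0,0.02],"turn":0},{"jaw":70,"delta_pos":[0.008,0,0.045],"turn":0},{"jaw":70,"delta_pos":[0.008,0,0.065],"turn":0},{"jaw":70,"delta_pos":[0.008,0,0.082],"turn":0},{"jaw":70,"delta_pos":[0.008,0,0.084],"turn":0},{"jaw":70,"delta_pos":[0.008,0,0.084],"turn":0}]' 30; python3 - <<'E'
from h import *
go((0.433,-0.0543,0.032),yaw=-np.pi/2)
cv2.imwrite("pics/w15.png",camera("wrist")[:,:,::-1])
E
```

```text
clock: 11.65
position: [0.4312, -0.0537, 0.0327]
ee_rot: [1.0, 0.001, -0.001, -0.001]
ft_force: [0.8, 0.4, 0.6]
grip_width: 0.82
d=[0.0018 0.0006 0.0007] turn=0.0005 (alt -0.9995) pos [ 0.4312 -0.0537  0.0327] tool y yaw -1.569 q7 -1.66 t 11.65 grip 0.820 f [0.8 0.4 0.6]
```

View pics/w15.png

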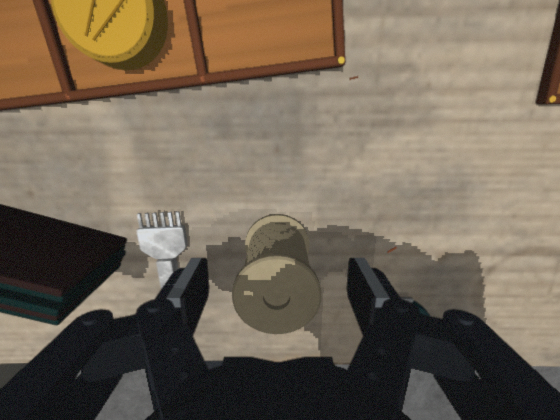

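```bash
python3 - <<'E'
from h import *
c=calibration("wrist");o,r=st(); p=o["position"].copy(); p[2]=.06; print(proj(c,p), cast(c,[(276,295)],.06))
E
python3 -m handwheel '[{"jaw":50,"delta_pos":[0.001,0.0,0],"turn":0},{"jaw":34,"delta_pos":[0.001,0,0],"turn":0},{"jaw":34,"delta_pos":[0.001,0,0],"turn":0},{"jaw":34,"delta_pos":[0.001,0,0],"turn":0},{"jaw":34,"delta_pos":[0.001,0,0],"turn":0},{"jaw":34,"delta_pos":[0.001,0,0],"turn":0},{"jaw":34,"delta_pos":[0.001,0,0],"turn":0},{"jaw":34,"delta_pos":[0.001,0,-0.01],"turn":0},{"jaw":34,"delta_pos":[0.001,0,-0.02],"turn":0},{"jaw":34,"delta_pos":[0.001,0,-0.02],"turn":0}]' 30; python3 - <<'E'
from h import *
go((0.433,-0.0543,0.032),yaw=-np.pi/2)
cv2.imwrite("pics/w16.png",camera("wrist")[:,:,::-1])
E
```

```text
[[274.8324884  294.98664783]] [[ 0.43178133 -0.05453596  0.06      ]]
clock: 12.53
position: [0.4333, -0.0551, 0.0557]
ee_rot: [1.0, -0.0, 0.002, 0.0]
ft_force: [1.1, -0.7, -0.8]
grip_width: 0.41
d=[-0.0004 -0.0008  0.0237] turn=-0.0001 (alt 0.9999) pos [ 0.4333 -0.0551  0.0557] tool y yaw -1.571 q7 -1.64 t 12.53 grip 0.410 f [ 1.1 -0.7 -0.8]
```

View pics/w16.png

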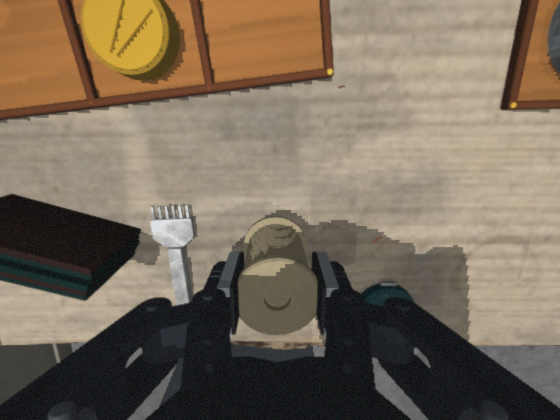

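```bash
python3 -m handwheel '[{"jaw":34,"delta_pos":[0,0.01,-0.035],"turn":0},{"jaw":34,"delta_pos":[0.015,0.045,-0.05],"turn":0},{"jaw":34,"delta_pos":[0.03,0.08,-0.055],"turn":0},{"jaw":34,"delta_pos":[0.045,0.115,-0.06],"turn":0},{"jaw":34,"delta_pos":[0.065,0.15,-0.06],"turn":0},{"jaw":34,"delta_pos":[0.085,0.185,-0.06],"turn":0},{"jaw":34,"delta_pos":[0.105,0.22,-0.055],"turn":0},{"jaw":34,"delta_pos":[0.12,0.25,-0.045],"turn":0},{"jaw":34,"delta_pos":[0.127,0.261,-0.035],"turn":0},{"jaw":34,"delta_pos":[0.127,0.261,-0.03],"turn":0}]' 30; python3 - <<'E'
from h import *
go((0.5605,-0.316,0.038),yaw=-np.pi/2+.015)
cv2.imwrite("pics/w17.png",camera("wrist")[:,:,::-1])
E
```

```text
clock: 13.42
position: [0.5584, -0.3195, 0.0811]
ee_rot: [1.0, -0.002, -0.001, 0.0]
ft_force: [-1.6, 0.9, -0.8]
grip_width: 0.411
d=[ 0.0021 -0.0036  0.0431] turn=-0.0061 (alt 0.9939) pos [ 0.5584 -0.3195  0.0811] tool y yaw -1.575 q7 -1.28 t 13.42 grip 0.411 f [-1.6  0.9 -0.8]
```

View pics/w17.png

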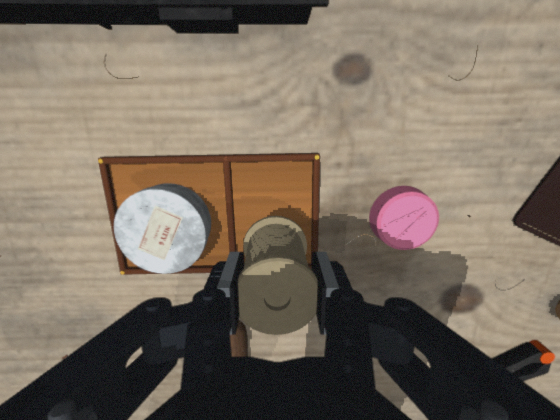

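```bash
python3 - <<'E'
from seg import *
c=calibration("wrist");o,r=st(); z=o["position"][2]
q=cast(c,[(101,159),(317,156),(121,271)],.008)
q4=np.array([q[0],q[1],q[1]+q[2]-q[0],q[2]]); print(q4[:,:2].round(4))
s=cast(c,[(276.5,296)],z+.027); ce,th,p=inframe(q4,s); print(ce,th,"spool",p,s, "tin",inframe(q4,cast(c,[(161.5,229)],.030))[2])
t=ce+np.array([np.sin(th)*.0445,-np.cos(th)*.0445]); print("target",t, "d spool",t-s[0,:2]); go((0.5605,-0.316,0.038),yaw=-np.pi/2+.015)
E
```

```text
[[ 0.6042 -0.1933]
 [ 0.6061 -0.3461]
 [ 0.5173 -0.3461]
 [ 0.5155 -0.1933]]
[ 0.5608 -0.2697] 0.0123 spool [[-0.0035 -0.048 ]] [[ 0.55784613 -0.31772211  0.10753795]] tin [[-0.0008  0.031 ]]
target [ 0.56134734 -0.31419663] d spool [0.0035012  0.00352548]
d=[ 0.0027 -0.0009  0.0425] turn=-0.0055 (alt 0.9945) pos [ 0.5579 -0.3169  0.0805] tool y yaw -1.573 q7 -1.28 t 13.47 grip 0.411 f [-0.9  0.7 -1.8]
```

```bash
python3 -m handwheel '[{"jaw":34,"delta_pos":[0.003,-0.002,0.015],"turn":-0.004},{"jaw":34,"delta_pos":[0.003,-0.002,0.03],"turn":-0.004},{"jaw":34,"delta_pos":[0.003,-0.002,0.04],"turn":-0.004},{"jaw":34,"delta_pos":[0.003,-0.002,0.042],"turn":-0.004},{"jaw":34,"delta_pos":[0.003,-0.002,0.042],"turn":-0.004},{"jaw":34,"delta_pos":[0.003,-0.002,0.042],"turn":-0.004}]' 30; python3 - <<'E'
from h import *
go((0.5605,-0.316,0.038),yaw=-np.pi/2+.015)
cv2.imwrite("pics/w18.png",camera("wrist")[:,:,::-1])
E
```

```text
clock: 13.97
position: [0.5622, -0.3136, 0.0419]
ee_rot: [1.0, 0.006, 0.0, 0.0]
ft_force: [-0.1, -0.5, -0.5]
grip_width: 0.41
d=[-0.0017  0.0023  0.0039] turn=-0.0006 (alt 0.9994) pos [ 0.5622 -0.3136  0.0419] tool y yaw -1.558 q7 -1.28 t 13.97 grip 0.410 f [-0.1 -0.5 -0.5]
```

View pics/w18.png

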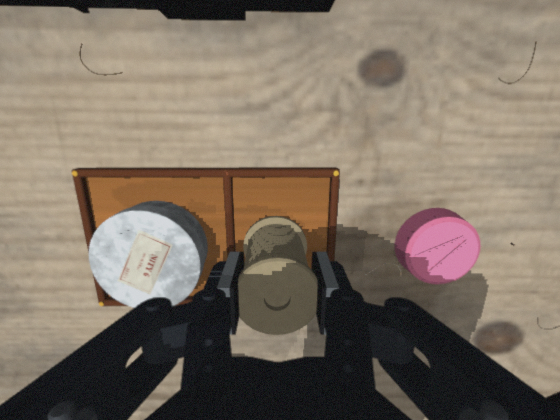

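```bash
python3 -m handwheel '[{"jaw":34,"delta_pos":[0,0.003,0.002],"turn":0},{"jaw":34,"delta_pos":[0,0.003,0.0045],"turn":0},{"jaw":34,"delta_pos":[0,0.003,0.0045],"turn":0},{"jaw":34,"delta_pos":[0,0.003,0.0045],"turn":0}]' 30; python3 - <<'E'
from h import *
go((0.5605,-0.316,0.038),yaw=-np.pi/2+.015)
E
```

```text
clock: 14.35
position: [0.5624, -0.3177, 0.0376]
ee_rot: [1.0, 0.006, 0.001, 0.001]
ft_force: [0.1, -0.4, 4.5]
grip_width: 0.411
d=[-0.0019 -0.0017 -0.0004] turn=-0.0010 (alt 0.9990) pos [ 0.5624 -0.3177  0.0376] tool y yaw -1.559 q7 -1.28 t 14.35 grip 0.411 f [ 0.1 -0.4  4.5]
```

Contact with the floor (4.5 N). Release gently and rise.

```bash
python3 -m handwheel '[{"jaw":40,"delta_pos":[0,0,0],"turn":0},{"jaw":46,"delta_pos":[0,0,0],"turn":0},{"jaw":54,"delta_pos":[0,0,0],"turn":0},{"jaw":60,"delta_pos":[0,0,0],"turn":0},{"jaw":60,"delta_pos":[0,0,-0.02],"turn":0},{"jaw":60,"delta_pos":[0,0,-0.05],"turn":0},{"jaw":60,"delta_pos":[0,0,-0.08],"turn":0},{"jaw":60,"delta_pos":[0,0,-0.09],"turn":0},{"jaw":60,"delta_pos":[0,0,-0.09],"turn":0}]' 30; python3 - <<'E'
from h import *
go((0.5605,-0.316,0.038),yaw=-np.pi/2+.015)
cv2.imwrite("pics/w19.png",camera("wrist")[:,:,::-1])
E
```

```text
clock: 15.1
position: [0.5636, -0.3176, 0.1303]
ee_rot: [1.0, 0.006, 0.002, 0.001]
ft_force: [0.4, -0.0, 0.3]
grip_width: 0.698
d=[-0.0036 -0.0019  0.0923] turn=-0.0008 (alt 0.9992) pos [ 0.5636 -0.3176  0.1303] tool y yaw -1.558 q7 -1.25 t 15.10 grip 0.698 f [ 0.4 -0.   0.3]
```

View pics/w19.png

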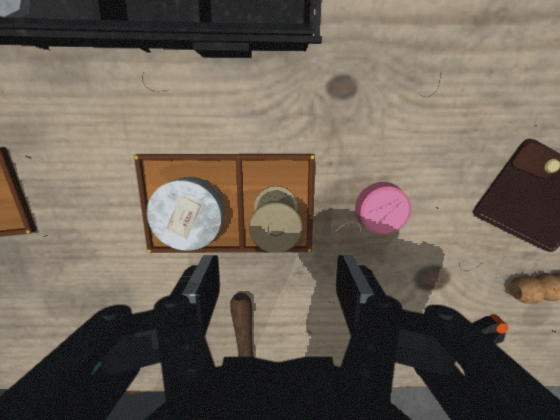

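```bash
python3 - <<'E'
from seg import *
c=calibration("wrist")
q=cast(c,[(138,158),(312,157),(309,249),(150,250)],.008); 
print(inframe(q,np.r_[cast(c,[(186,216)],.030),cast(c,[(276,228)],.063),cast(c,[(274,205)],.013)]))
go((0.40,0.075,0.15),yaw=-np.pi/2)
E
```

```text
(array([ 0.56  , -0.2731]), np.float64(0.0178), array([[-0.0024,  0.0316],
       [-0.0012, -0.0442],
       [ 0.0018, -0.0423]]))
d=[-0.1577 -0.3941 -0.0228] turn=0.0040 (alt -0.9960) pos [ 0.5626 -0.3172  0.1281] tool y yaw -1.558 q7 -1.25 t 15.15 grip 0.705 f [-0.3  0.4 -1.3]
```

```bash
python3 - <<'E'
from h import *
go((0.4355,0.0853,0.2),yaw=np.radians(-17))
E
```

```text
d=[-0.122  -0.4039 -0.0728] turn=-0.4016 (alt 0.5984) pos [ 0.5626 -0.3172  0.1281] tool y yaw -1.558 q7 -1.25 t 15.15 grip 0.705 f [-0.3  0.4 -1.3]
```

```bash
python3 -m handwheel '[{"jaw":60,"delta_pos":[0,0,-0.035],"turn":0.04},{"jaw":60,"delta_pos":[-0.01,-0.03,-0.06],"turn":0.08},{"jaw":60,"delta_pos":[-0.02,-0.065,-0.07],"turn":0.12},{"jaw":60,"delta_pos":[-0.03,-0.1,-0.073],"turn":0.16},{"jaw":60,"delta_pos":[-0.04,-0.135,-0.073],"turn":0.2},{"jaw":60,"delta_pos":[-0.05,-0.17,-0.073],"turn":0.24},{"jaw":60,"delta_pos":[-0.06,-0.205,-0.073],"turn":0.28},{"jaw":60,"delta_pos":[-0.07,-0.24,-0.073],"turn":0.32},{"jaw":60,"delta_pos":[-0.08,-0.275,-0.073],"turn":0.36},{"jaw":60,"delta_pos":[-0.09,-0.31,-0.073],"turn":0.4}]' 30; python3 - <<'E'
from h import *
go((0.4355,0.0853,0.2),yaw=np.radians(-17))
E
```

```text
clock: 15.98
position: [0.4869, -0.0743, 0.1922]
ee_rot: [0.877, -0.481, -0.005, 0.008]
ft_force: [-0.0, -0.6, -0.6]
grip_width: 0.701
d=[-0.1622 -0.0423 -0.0083] turn=0.2752 (alt -0.7248) pos [ 0.4869 -0.0743  0.1922] tool y yaw -2.574 q7 -2.54 t 15.98 grip 0.701 f [-0.  -0.6 -0.6]
```

```bash
python3 -m handwheel '[{"jaw":60,"delta_pos":[-0.016,-0.004,-0.008],"turn":-0.04},{"jaw":60,"delta_pos":[-0.032,-0.008,-0.008],"turn":-0.08},{"jaw":60,"delta_pos":[-0.05,-0.012,-0.008],"turn":-0.12},{"jaw":60,"delta_pos":[-0.066,-0.016,-0.008],"turn":-0.16},{"jaw":60,"delta_pos":[-0.082,-0.02,-0.008],"turn":-0.2},{"jaw":60,"delta_pos":[-0.1,-0.025,-0.008],"turn":-0.24},{"jaw":60,"delta_pos":[-0.116,-0.03,-0.008],"turn":-0.28},{"jaw":60,"delta_pos":[-0.132,-0.034,-0.008],"turn":-0.32},{"jaw":60,"delta_pos":[-0.15,-0.038,-0.008],"turn":-0.36},{"jaw":60,"delta_pos":[-0.162,-0.042,-0.008],"turn":-0.4}]' 30; python3 - <<'E'
from h import *
go((0.4355,0.0853,0.2),yaw=np.radians(-17))
E
```

```text
clock: 16.82
position: [0.4353, 0.084, 0.1992]
ee_rot: [0.992, 0.126, -0.009, 0.004]
ft_force: [-0.3, 0.1, 0.3]
grip_width: 0.701
d=[ 0.0005 -0.0012 -0.0008] turn=-0.3253 (alt 0.6747) pos [0.4353 0.084  0.1992] tool y yaw -1.319 q7 -1.61 t 16.82 grip 0.701 f [-0.3  0.1  0.3]
```

```bash
python3 -m handwheel '[{"jaw":60,"delta_pos":[0,0,0],"turn":-0.04},{"jaw":60,"delta_pos":[0,0,0],"turn":-0.08},{"jaw":60,"delta_pos":[0,0,0],"turn":-0.12},{"jaw":60,"delta_pos":[0,0,0],"turn":-0.16},{"jaw":60,"delta_pos":[0,0,0],"turn":-0.2},{"jaw":60,"delta_pos":[0,0,0],"turn":-0.24},{"jaw":60,"delta_pos":[0,0,0],"turn":-0.28},{"jaw":60,"delta_pos":[0,0,0],"turn":-0.32},{"jaw":60,"delta_pos":[0,0,0],"turn":-0.32},{"jaw":60,"delta_pos":[0,0,0],"turn":-0.32}]' 30; python3 - <<'E'
from h import *
go((0.4355,0.0853,0.2),yaw=np.radians(-17))
cv2.imwrite("pics/w20.png",camera("wrist")[:,:,::-1])
E
```

```text
clock: 17.65
position: [0.4362, 0.0826, 0.1996]
ee_rot: [0.812, 0.584, -0.01, -0.001]
ft_force: [0.1, -0.2, 0.2]
grip_width: 0.703
d=[ 0.0023 -0.0015 -0.0004] turn=-0.0087 (alt 0.9913) pos [0.4362 0.0826 0.1996] tool y yaw -0.324 q7 -0.61 t 17.65 grip 0.703 f [ 0.1 -0.2  0.2]
```

View pics/w20.png

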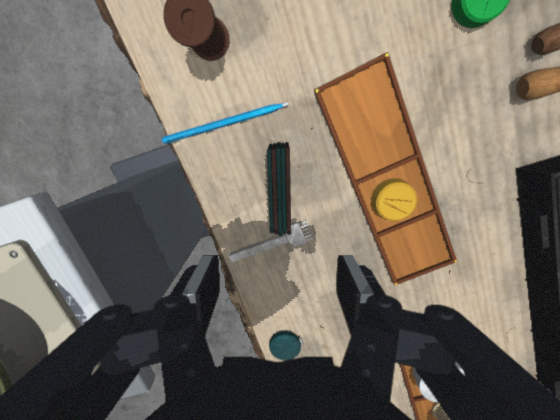

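```bash
python3 - <<'E'
from seg import *
im=cv2.imread("pics/w20.png"); c=calibration("wrist"); H,S,V,lab=masks(im); vis=im.copy()
meas(im,c,(V<75),(255,130,302,236),.031,"holder mid",vis)
meas(im,c,(V<75),(255,130,302,236),.062,"holder top",vis)
cv2.imwrite("pics/w20z.png",cv2.resize(vis[120:250,220:340],None,fx=4.5,fy=4.5,interpolation=cv2.INTER_NEAREST))
E
```

```text
holder mid 1994 cen [0.4349 0.0816] bbox mid [0.4345 0.079 ] ext [0.0487 0.099 ] rect [0.4341 0.0794] [0.1017 0.0235] 73.0
holder top 1994 cen [0.4377 0.0889] bbox mid [0.4373 0.0866] ext [0.0438 0.0891] rect [0.437  0.0869] [0.0915 0.0212] 73.0
```

View pics/w20z.png

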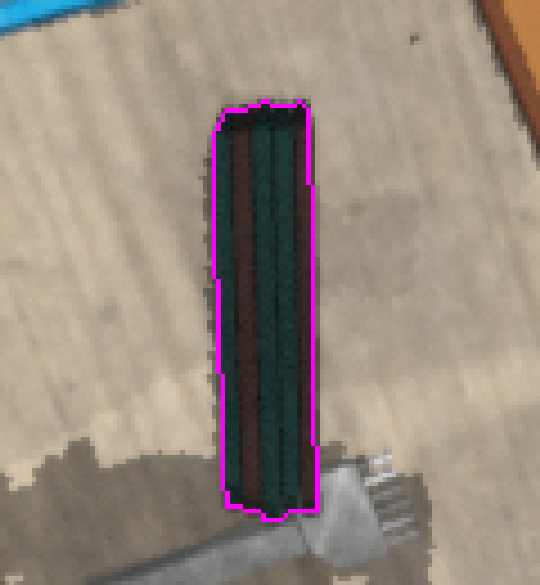

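```bash
python3 - <<'E'
from h import *
go((0.436,0.085,0.02),yaw=np.radians(-17))
E
```

```text
d=[0.0047 0.0013 0.1798] turn=-0.0090 (alt 0.9910) pos [0.4363 0.0827 0.1998] tool y yaw -0.325 q7 -0.61 t 17.70 grip 0.703 f [ 0.5 -0.1  0. ]
```

```bash
python3 -m handwheel '[{"jaw":60,"delta_pos":[0.003,0.001,0.03],"turn":-0.009},{"jaw":60,"delta_pos":[0.003,0.001,0.06],"turn":-0.009},{"jaw":60,"delta_pos":[0.003,0.001,0.08],"turn":-0.009},{"jaw":60,"delta_pos":[0.003,0.001,0.08],"turn":-0.009},{"jaw":60,"delta_pos":[0.003,0.001,0.08],"turn":-0.009}]' 30; python3 - <<'E'
from h import *
go((0.436,0.085,0.02),yaw=np.radians(-17))
o,r=st(); print(r[:,2], np.array(o["joint_pos"]).round(3))
cv2.imwrite("pics/w21.png",camera("wrist")[:,:,::-1])
E
```

```text
clock: 18.12
position: [0.4367, 0.0845, 0.1202]
ee_rot: [0.803, 0.596, -0.01, -0.001]
ft_force: [0.3, -0.5, 0.4]
grip_width: 0.705
d=[0.0016 0.0006 0.1002] turn=0.0007 (alt -0.9993) pos [0.4367 0.0845 0.1202] tool y yaw -0.295 q7 -0.62 t 18.12 grip 0.705 f [ 0.3 -0.5  0.4]
[-0.01740105 -0.00929019 -0.99980543] [ 0.07   0.073 -0.377  2.019  0.035  1.074 -0.617]
```

View pics/w21.png

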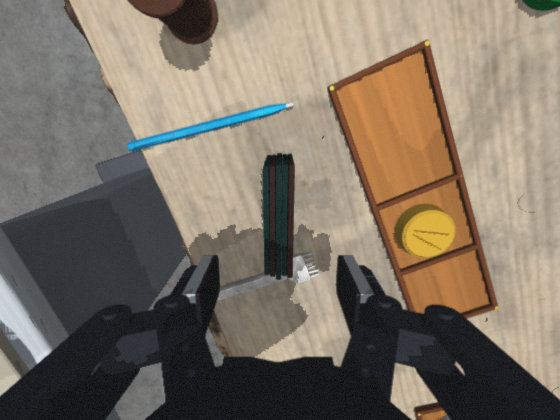

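```bash
python3 -m handwheel '[{"jaw":60,"delta_pos":[0.0015,0,0.03],"turn":0},{"jaw":60,"delta_pos":[0.0015,0,0.055],"turn":0},{"jaw":60,"delta_pos":[0.0015,0,0.075],"turn":0},{"jaw":60,"delta_pos":[0.0015,0,0.09],"turn":0},{"jaw":60,"delta_pos":[0.0015,0,0.1],"turn":0},{"jaw":60,"delta_pos":[0.0015,0,0.1],"turn":0},{"jaw":60,"delta_pos":[0.0015,0,0.1],"turn":0}]' 30; python3 - <<'E'
from h import *
go((0.436,0.085,0.02),yaw=np.radians(-17))
cv2.imwrite("pics/w22.png",camera("wrist")[:,:,::-1])
E
```

```text
clock: 18.75
position: [0.4371, 0.0853, 0.0216]
ee_rot: [0.803, 0.596, -0.008, -0.001]
ft_force: [1.3, 0.7, -0.8]
grip_width: 0.699
d=[-0.0006 -0.0009  0.0016] turn=0.0012 (alt -0.9988) pos [0.4371 0.0853 0.0216] tool y yaw -0.293 q7 -0.68 t 18.75 grip 0.699 f [ 1.3  0.7 -0.8]
```

View pics/w22.png

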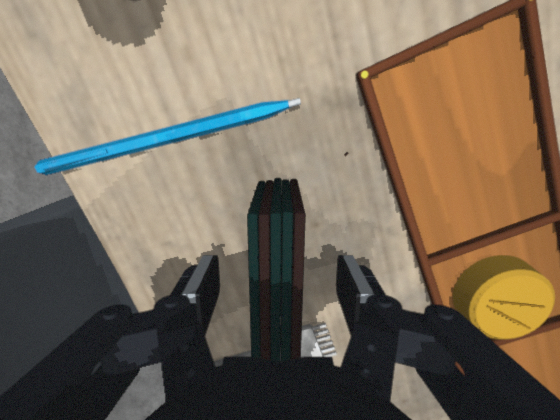

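Holder centred between the fingers. Close and lift slightly.

```bash
python3 -m handwheel '[{"jaw":40,"delta_pos":[0,0,0],"turn":0},{"jaw":18,"delta_pos":[0,0,0],"turn":0},{"jaw":16,"delta_pos":[0,0,0],"turn":0},{"jaw":16,"delta_pos":[0,0,0],"turn":0},{"jaw":16,"delta_pos":[0,0,0],"turn":0},{"jaw":16,"delta_pos":[0,0,0],"turn":0},{"jaw":16,"delta_pos":[0,0,0],"turn":0},{"jaw":16,"delta_pos":[0,0,0],"turn":0},{"jaw":16,"delta_pos":[0,0,0],"turn":0},{"jaw":16,"delta_pos":[0,0,0],"turn":0}]' 30;python3 - <<'E'
from h import *
go((0.436,0.085,0.02),yaw=np.radians(-17))
E
python3 -m handwheel '[{"jaw":16,"delta_pos":[0,0,-0.01],"turn":0},{"jaw":16,"delta_pos":[0,0,-0.03],"turn":0},{"jaw":16,"delta_pos":[0,0,-0.04],"turn":0},{"jaw":16,"delta_pos":[0,0,-0.04],"turn":0}]' 30
 python3 - <<'E'
from h import *
go((0.436,0.085,0.02),yaw=np.radians(-17))
cv2.imwrite("pics/w23.png",camera("wrist")[:,:,::-1])
E
```

```text
clock: 19.63
position: [0.4369, 0.0852, 0.0213]
ee_rot: [0.803, 0.597, -0.008, -0.001]
ft_force: [-2.2, -0.8, 6.0]
grip_width: 0.251
d=[-0.0004 -0.0008  0.0014] turn=0.0014 (alt -0.9986) pos [0.4369 0.0852 0.0213] tool y yaw -0.293 q7 -0.68 t 19.63 grip 0.251 f [-2.2 -0.8  6. ]
clock: 19.97
position: [0.4385, 0.0859, 0.063]
ee_rot: [0.803, 0.597, -0.007, 0.0]
ft_force: [-0.5, 0.5, -0.6]
grip_width: 0.251
d=[-0.0011 -0.0018  0.0431] turn=0.0014 (alt -0.9986) pos [0.4385 0.0859 0.063 ] tool y yaw -0.292 q7 -0.65 t 19.97 grip 0.251 f [-0.5  0.5 -0.6]
```

View pics/w23.png

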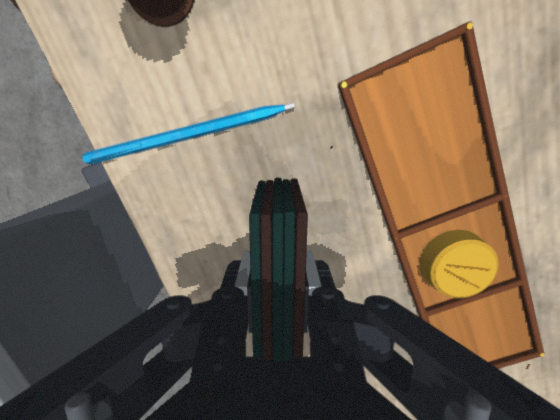

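```bash
python3 - <<'E'
from h import *
go((0.547,0.112,0.06),yaw=0.119)
E
```

```text
d=[0.0567 0.097  0.0001] turn=-0.1309 (alt 0.8691) pos [0.4378 0.0856 0.0617] tool y yaw -0.292 q7 -0.65 t 20.02 grip 0.252 f [ 0.4  0.4 -0.4]
```

```bash
python3 -m handwheel '[{"jaw":16,"delta_pos":[0.01,0.016,-0.02],"turn":-0.03},{"jaw":16,"delta_pos":[0.022,0.036,-0.02],"turn":-0.07},{"jaw":16,"delta_pos":[0.035,0.06,-0.02],"turn":-0.1},{"jaw":16,"delta_pos":[0.048,0.082,-0.02],"turn":-0.131},{"jaw":16,"delta_pos":[0.057,0.097,-0.01],"turn":-0.131},{"jaw":16,"delta_pos":[0.057,0.097,0.0],"turn":-0.131},{"jaw":16,"delta_pos":[0.057,0.097,0.0],"turn":-0.131},{"jaw":16,"delta_pos":[0.057,0.097,0.0],"turn":-0.131}]' 30;python3 - <<'E'
from h import *
go((0.547,0.112,0.025),yaw=0.119)
o,r=st(); print(r[:,2])
cv2.imwrite("pics/w24.png",camera("wrist")[:,:,::-1])
E
```

```text
clock: 20.68
position: [0.5446, 0.1119, 0.0573]
ee_rot: [0.664, 0.748, -0.01, -0.004]
ft_force: [0.2, 0.2, -1.1]
grip_width: 0.249
d=[0.0001 0.003  0.0322] turn=0.0001 (alt -0.9999) pos [0.5446 0.1119 0.0573] tool y yaw 0.119 q7 -0.30 t 20.68 grip 0.249 f [ 0.2  0.2 -1.1]
[-0.01842694 -0.00962296 -0.9997839 ]
```

View pics/w24.png

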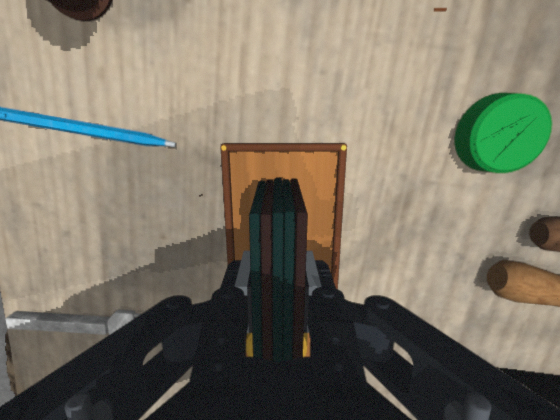

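```bash
python3 - <<'E'
from seg import *
c=calibration("wrist");o,r=st(); p=o["position"]
q=cast(c,[(223,148),(344,148)],.008)[:,:2]; print(q.round(4)); m=q.mean(0); th=np.arctan2(*(q[1]-q[0])[::-1]); print("th",th)
th=.119; ex=np.array([np.cos(th),np.sin(th)]); ey=np.array([-np.sin(th),np.cos(th)])
print("TCP in tray",(p[:2]-m)@ex, (p[:2]-m)@ey+.1255)
e=cast(c,[(251,212),(307,212)],p[2]+.041)[:,:2]; print("holder left end in tray",(e-m)@ex,(e-m)@ey+.1255)
E
```

```text
[[0.5032 0.1622]
 [0.5786 0.1713]]
th 0.12051881431832058
TCP in tray -0.002342132282803262 0.07050687102959882
holder left end in tray [-0.01128491  0.00841662] [0.11304809 0.11316065]
```

```bash
python3 -m handwheel '[{"jaw":16,"delta_pos":[0.002,0.002,0.015],"turn":0},{"jaw":16,"delta_pos":[0.002,0.002,0.026],"turn":0},{"jaw":16,"delta_pos":[0.002,0.002,0.031],"turn":0},{"jaw":16,"delta_pos":[0.002,0.002,0.032],"turn":0},{"jaw":16,"delta_pos":[0.002,0.002,0.032],"turn":0}]' 30;python3 - <<'E'
from h import *
go((0.547,0.112,0.025),yaw=0.119)
E
```

```text
clock: 21.15
position: [0.547, 0.1139, 0.0266]
ee_rot: [0.664, 0.748, -0.009, -0.003]
ft_force: [0.2, -0.4, -2.0]
grip_width: 0.249
d=[-0.0018 -0.0002  0.0016] turn=0.0001 (alt -0.9999) pos [0.547  0.1139 0.0266] tool y yaw 0.119 q7 -0.32 t 21.15 grip 0.249 f [ 0.2 -0.4 -2. ]
```

```bash
python3 -m handwheel '[{"jaw":16,"delta_pos":[0,0,0.002],"turn":0},{"jaw":16,"delta_pos":[0,0,0.002],"turn":0},{"jaw":22,"delta_pos":[0,0,0.002],"turn":0},{"jaw":28,"delta_pos":[0,0,0.002],"turn":0},{"jaw":36,"delta_pos":[0,0,0.002],"turn":0},{"jaw":44,"delta_pos":[0,0,0.002],"turn":0},{"jaw":44,"delta_pos":[0,0,0.002],"turn":0}]' 30;python3 - <<'E'
from h import *
go((0.547,0.112,0.025),yaw=0.119)
cv2.imwrite("pics/w25.png",camera("wrist")[:,:,::-1])
E
```

```text
clock: 21.73
position: [0.5475, 0.1141, 0.0248]
ee_rot: [0.664, 0.748, -0.008, -0.003]
ft_force: [-0.9, -0.3, 0.6]
grip_width: 0.516
d=[-0.002  -0.0008 -0.0001] turn=0.0001 (alt -0.9999) pos [0.5475 0.1141 0.0248] tool y yaw 0.119 q7 -0.32 t 21.73 grip 0.516 f [-0.9 -0.3  0.6]
```

View pics/w25.png

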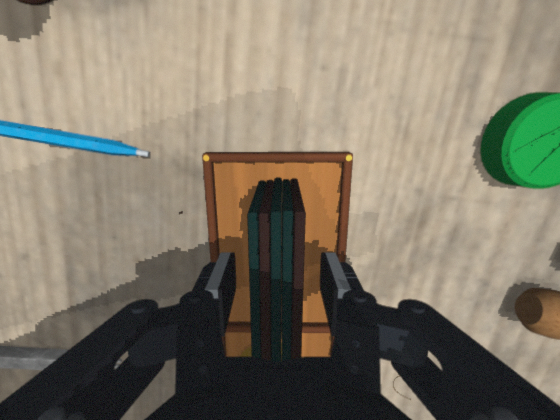

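```bash
python3 -m handwheel '[{"jaw":50,"delta_pos":[0,0,-0.02],"turn":0},{"jaw":50,"delta_pos":[0,0,-0.055],"turn":0},{"jaw":50,"delta_pos":[0,0,-0.08],"turn":0},{"jaw":50,"delta_pos":[-0.02,-0.02,-0.1],"turn":0},{"jaw":50,"delta_pos":[-0.04,-0.05,-0.12],"turn":0},{"jaw":50,"delta_pos":[-0.05,-0.09,-0.14],"turn":0},{"jaw":50,"delta_pos":[-0.05,-0.12,-0.15],"turn":0},{"jaw":50,"delta_pos":[-0.05,-0.12,-0.15],"turn":0}]' 30;python3 - <<'E'
from seg import *
go((0.547,0.112,0.025),yaw=0.119)
cv2.imwrite("pics/w26.png",camera("wrist")[:,:,::-1])
im=cv2.imread("pics/top0.png"); H,S,V,lab=masks(im); c=calibration("top")
w=np.zeros(H.shape,bool); w[150:235,120:225]=1
b,a,ce=big((H>90)&(H<118)&(S>70)&w); cn=max(cv2.findContours(b,0,1)[0],key=len)
for z in (.15,.3):
    h=cast(c,cv2.convexHull(cn).reshape(-1,2),z)[:,:2]; print(z,"lamp",h.min(0),h.max(0)); print("dist from spool axis & cam@x+.075:",[cv2.pointPolygonTest(h.astype(np.float32).reshape(-1,1,2)*1000,pp,True) for pp in ((416,243),(490,243),(416,320))])
E
```

```text
clock: 22.45
position: [0.4336, 0.0503, 0.1797]
ee_rot: [0.664, 0.748, -0.008, -0.001]
ft_force: [0.9, 0.5, -0.3]
grip_width: 0.586
d=[0.0494 0.122  0.1526] turn=-0.0003 (alt 0.9997) pos [0.4336 0.0503 0.1797] tool y yaw 0.118 q7 -0.10 t 22.45 grip 0.586 f [ 0.9  0.5 -0.3]
0.15 lamp [0.49363576 0.30225588] [0.70253046 0.59110728]
dist from spool axis & cam@x+.075: [-129.58498628768018, -82.5321249860628, -86.37063353394294]
0.3 lamp [0.48925807 0.27367845] [0.67524572 0.53085489]
dist from spool axis & cam@x+.075: [-103.81331230292503, -53.0576201956486, -74.02953518960801]
```

View pics/w26.png

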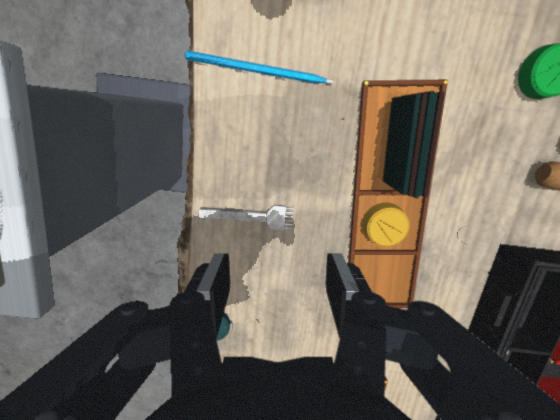

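```bash
python3 - <<'E'
from h import *
go((0.416,0.225,0.16),yaw=0.118)
E
```

```text
d=[0.1755 0.0013 0.0172] turn=0.0001 (alt -0.9999) pos [0.4356 0.0508 0.1788] tool y yaw 0.118 q7 -0.10 t 22.50 grip 0.586 f [0.6 0.2 0. ]
```

```bash
python3 -m handwheel '[{"jaw":65,"delta_pos":[0.035,0,0.003],"turn":0},{"jaw":65,"delta_pos":[0.07,0,0.006],"turn":0},{"jaw":65,"delta_pos":[0.105,0.001,0.01],"turn":0},{"jaw":65,"delta_pos":[0.14,0.001,0.014],"turn":0},{"jaw":65,"delta_pos":[0.165,0.001,0.017],"turn":0},{"jaw":65,"delta_pos":[0.175,0.001,0.017],"turn":0},{"jaw":65,"delta_pos":[0.175,0.001,0.017],"turn":0},{"jaw":65,"delta_pos":[0.175,0.001,0.017],"turn":0}]' 30;python3 - <<'E'
from seg import *
go((0.416,0.225,0.16),yaw=0.118)
cv2.imwrite("pics/w27.png",camera("wrist")[:,:,::-1])
E
```

```text
clock: 23.17
position: [0.4167, 0.225, 0.1582]
ee_rot: [0.663, 0.748, -0.009, -0.003]
ft_force: [-0.3, -0.6, 0.2]
grip_width: 0.765
d=[ 0.     -0.0007 -0.0018] turn=0.0007 (alt -0.9993) pos [0.4167 0.225  0.1582] tool y yaw 0.120 q7 -0.52 t 23.17 grip 0.765 f [-0.3 -0.6  0.2]
```

View pics/w27.png

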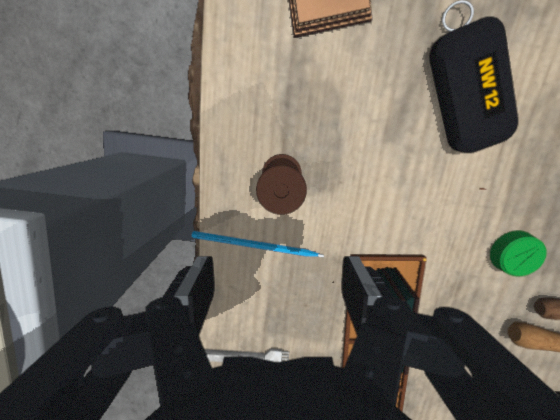

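```bash
python3 - <<'E'
from h import *
c=calibration("wrist"); t=cast(c,[(282,189.5)],.072)[0]; b=cast(c,[(283,170)],.010)[0]; print(t,b)
go((t[0],t[1],0.043),yaw=0.118)
E
```

```text
[0.41631601 0.24349363 0.072     ] [0.41658399 0.24771279 0.01      ]
d=[0.0201 0.0037 0.1151] turn=0.0002 (alt -0.9998) pos [0.4169 0.2242 0.1583] tool y yaw 0.118 q7 -0.52 t 23.22 grip 0.767 f [ 0.2 -0.8  0.4]
```

```bash
python3 -m handwheel '[{"jaw":65,"delta_pos":[0.02,0.003,0.02],"turn":0},{"jaw":65,"delta_pos":[0.02,0.003,0.04],"turn":0},{"jaw":65,"delta_pos":[0.02,0.0035,0.065],"turn":0},{"jaw":65,"delta_pos":[0.02,0.0035,0.09],"turn":0},{"jaw":65,"delta_pos":[0.02,0.0035,0.105],"turn":0},{"jaw":65,"delta_pos":[0.02,0.0035,0.114],"turn":0},{"jaw":65,"delta_pos":[0.02,0.0035,0.114],"turn":0},{"jaw":65,"delta_pos":[0.02,0.0035,0.114],"turn":0}]' 30;python3 - <<'E'
from seg import *
go((0.4163,0.2435,0.043),yaw=0.118)
cv2.imwrite("pics/w28.png",camera("wrist")[:,:,::-1])
c=calibration("wrist");o,r=st(); p=o["position"].copy(); print(proj(c,p+r@[0,0,-(.072-p[2])]))
E
```

```text
clock: 23.88
position: [0.4163, 0.2438, 0.0449]
ee_rot: [0.664, 0.748, -0.008, -0.003]
ft_force: [-0.1, 0.5, 0.7]
grip_width: 0.761
d=[-0.0003 -0.      0.0019] turn=0.0000 (alt -1.0000) pos [0.4163 0.2438 0.0449] tool y yaw 0.118 q7 -0.66 t 23.88 grip 0.761 f [-0.1  0.5  0.7]
[[278.31352747 293.20715574]]
```

View pics/w28.png

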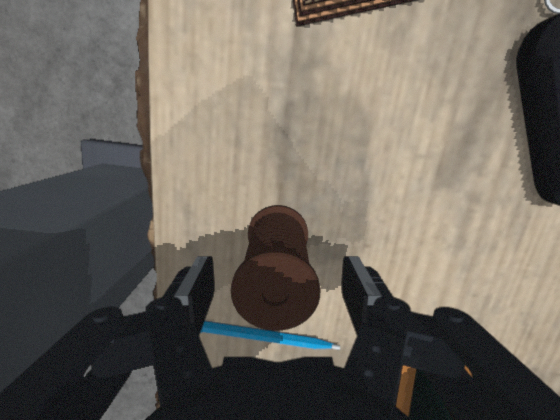

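```bash
python3 -m handwheel '[{"jaw":50,"delta_pos":[0,0,0.001],"turn":0},{"jaw":34,"delta_pos":[0,0,0.001],"turn":0},{"jaw":34,"delta_pos":[0,0,0.001],"turn":0},{"jaw":34,"delta_pos":[0,0,0.001],"turn":0},{"jaw":34,"delta_pos":[0,0,0.001],"turn":0},{"jaw":34,"delta_pos":[0,0,0.001],"turn":0},{"jaw":34,"delta_pos":[0,0,0.001],"turn":0}]' 30;python3 - <<'E'
from seg import *
go((0.4163,0.2435,0.043),yaw=0.118)
E
python3 -m handwheel '[{"jaw":34,"delta_pos":[0,0,-0.01],"turn":0},{"jaw":34,"delta_pos":[0,0,-0.03],"turn":0},{"jaw":34,"delta_pos":[0,0,-0.05],"turn":0},{"jaw":34,"delta_pos":[-0.01,0,-0.06],"turn":0},{"jaw":34,"delta_pos":[-0.01,0,-0.06],"turn":0}]' 30;python3 - <<'E'
from seg import *
go((0.5665,-0.046,0.12),yaw=0.119)
cv2.imwrite("pics/w29.png",camera("wrist")[:,:,::-1])
E
```

```text
clock: 24.52
position: [0.4164, 0.2449, 0.0444]
ee_rot: [0.664, 0.748, -0.008, -0.002]
ft_force: [-0.8, 0.3, 6.9]
grip_width: 0.433
d=[-0.0014 -0.0003  0.0015] turn=0.0005 (alt -0.9995) pos [0.4164 0.2449 0.0444] tool y yaw 0.119 q7 -0.66 t 24.52 grip 0.433 f [-0.8  0.3  6.9]
clock: 24.93
position: [0.4194, 0.2346, 0.1062]
ee_rot: [0.664, 0.748, -0.007, -0.002]
ft_force: [-0.1, -0.4, -1.3]
grip_width: 0.436
d=[-0.2961  0.1128 -0.0131] turn=-0.0002 (alt 0.9998) pos [0.4194 0.2346 0.1062] tool y yaw 0.118 q7 -0.58 t 24.93 grip 0.436 f [-0.1 -0.4 -1.3]
```

View pics/w29.png

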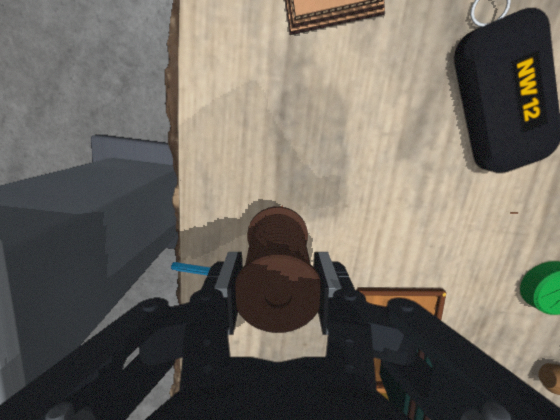

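```bash
python3 -m handwheel '[{"jaw":34,"delta_pos":[-0.035,0,-0.01],"turn":0},{"jaw":34,"delta_pos":[-0.07,0,-0.02],"turn":0},{"jaw":34,"delta_pos":[-0.105,0,-0.02],"turn":0},{"jaw":34,"delta_pos":[-0.14,0,-0.02],"turn":0},{"jaw":34,"delta_pos":[-0.175,0,-0.02],"turn":0},{"jaw":34,"delta_pos":[-0.21,0.01,-0.02],"turn":0},{"jaw":34,"delta_pos":[-0.24,0.03,-0.02],"turn":0},{"jaw":34,"delta_pos":[-0.265,0.055,-0.015],"turn":0},{"jaw":34,"delta_pos":[-0.285,0.085,-0.01],"turn":0},{"jaw":34,"delta_pos":[-0.294,0.11,0],"turn":0}]' 30;python3 - <<'E'
from seg import *
go((0.5665,-0.046,0.085),yaw=0.119)
E
```

```text
clock: 25.82
position: [0.5639, -0.0472, 0.1033]
ee_rot: [0.665, 0.747, -0.009, -0.002]
ft_force: [0.1, -0.2, 0.3]
grip_width: 0.432
d=[0.0011 0.0031 0.0182] turn=-0.0011 (alt 0.9989) pos [ 0.5639 -0.0472  0.1033] tool y yaw 0.115 q7 0.01 t 25.82 grip 0.432 f [ 0.1 -0.2  0.3]
```

```bash
python3 -m handwheel '[{"jaw":34,"delta_pos":[0,0.001,0.01],"turn":0},{"jaw":34,"delta_pos":[0,0.001,0.03],"turn":0},{"jaw":34,"delta_pos":[0,0.001,0.03],"turn":0},{"jaw":34,"delta_pos":[0,0.001,0.03],"turn":0}]' 30;python3 - <<'E'
from seg import *
go((0.5665,-0.046,0.0475),yaw=0.119)
cv2.imwrite("pics/w30.png",camera("wrist")[:,:,::-1])
E
```

```text
clock: 26.15
position: [0.5612, -0.0433, 0.0724]
ee_rot: [0.663, 0.748, -0.01, -0.004]
ft_force: [-0.4, -0.0, -0.0]
grip_width: 0.434
d=[-0.0032  0.0055  0.0248] turn=0.0003 (alt -0.9997) pos [ 0.5612 -0.0433  0.0724] tool y yaw 0.120 q7 0.00 t 26.15 grip 0.434 f [-0.4 -0.  -0. ]
```

View pics/w30.png

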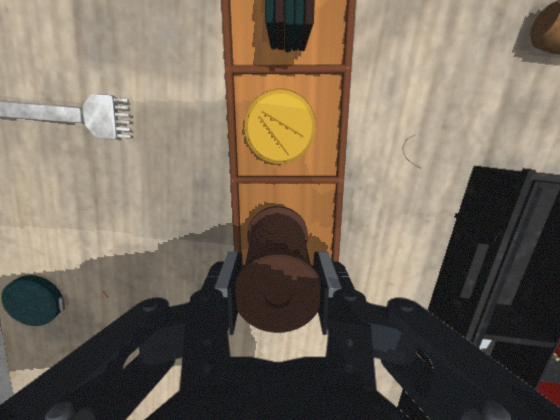

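```bash
python3 - <<'E'
from seg import *
c=calibration("wrist");o,r=st(); p=o["position"]
th=.119; ex=np.array([np.cos(th),np.sin(th)]); ey=np.array([-np.sin(th),np.cos(th)])
W=cast(c,[(235,180),(344,180),(233,69),(350,69)],.008)[:,:2]; print(W.round(4))
m=W.mean(0); mm=m  # midpoint at tray y=-19,x=0
s=cast(c,[(276.5,293)],p[2]+.028)[0,:2]
for n,v in (("tcp",p[:2]),("spool",s),("wax",cast(c,[(280,127)],.021)[0,:2])): print(n,((v-m)@ex).round(4),((v-m)@ey-.019).round(4))
E
```

```text
[[ 0.5271 -0.0162]
 [ 0.6029 -0.0068]
 [ 0.5205  0.0546]
 [ 0.5934  0.0631]]
tcp -0.0069 -0.0857
spool -0.0072 -0.0844
wax -0.0067 -0.0181
```

```bash
python3 -m handwheel '[{"jaw":34,"delta_pos":[-0.005,0.006,0.005],"turn":0},{"jaw":34,"delta_pos":[-0.005,0.006,0.015],"turn":0},{"jaw":34,"delta_pos":[-0.005,0.006,0.021],"turn":0},{"jaw":34,"delta_pos":[-0.005,0.006,0.023],"turn":0},{"jaw":34,"delta_pos":[-0.005,0.006,0.023],"turn":0},{"jaw":34,"delta_pos":[-0.005,0.006,0.023],"turn":0}]' 30;python3 - <<'E'
from seg import *
go((0.5665,-0.046,0.0475),yaw=0.119)
cv2.imwrite("pics/w31.png",camera("wrist")[:,:,::-1])
E
```

```text
clock: 26.7
position: [0.5687, -0.0483, 0.0508]
ee_rot: [0.664, 0.748, -0.009, -0.003]
ft_force: [0.4, -0.1, -0.5]
grip_width: 0.432
d=[ 0.0025 -0.0019  0.0033] turn=0.0001 (alt -0.9999) pos [ 0.5687 -0.0483  0.0508] tool y yaw 0.119 q7 -0.00 t 26.70 grip 0.432 f [ 0.4 -0.1 -0.5]
```

View pics/w31.png

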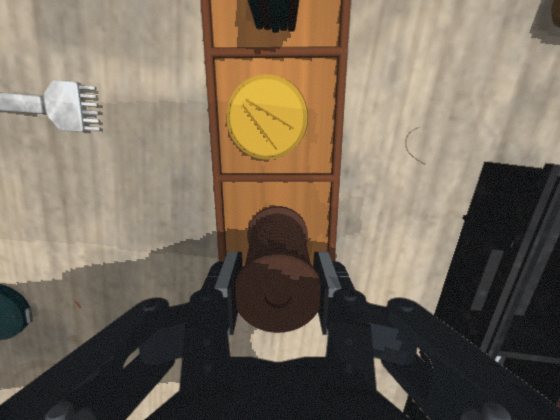

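```bash
python3 -m handwheel '[{"jaw":34,"delta_pos":[0,0,0.002],"turn":0},{"jaw":34,"delta_pos":[0,0,0.0035],"turn":0},{"jaw":34,"delta_pos":[0,0,0.0035],"turn":0},{"jaw":34,"delta_pos":[0,0,0.0035],"turn":0}]' 30
```

```text
clock: 27.08
position: [0.569, -0.0484, 0.0476]
ee_rot: [0.664, 0.748, -0.008, -0.002]
ft_force: [-0.3, 0.7, 1.8]
grip_width: 0.431
```

```bash
python3 -m handwheel '[{"jaw":34,"delta_pos":[0,0,0.001],"turn":0},{"jaw":40,"delta_pos":[0,0,0.001],"turn":0},{"jaw":46,"delta_pos":[0,0,0.001],"turn":0},{"jaw":54,"delta_pos":[0,0,0],"turn":0},{"jaw":60,"delta_pos":[0,0,0],"turn":0},{"jaw":60,"delta_pos":[0,0,-0.02],"turn":0},{"jaw":60,"delta_pos":[0,0,-0.05],"turn":0},{"jaw":60,"delta_pos":[0,0,-0.08],"turn":0},{"jaw":60,"delta_pos":[0,0,-0.11],"turn":0},{"jaw":60,"delta_pos":[0,0,-0.13],"turn":0}]' 30
python3 - <<'E'
from seg import *
go((0.45,-0.02,0.24),yaw=0.119)
cv2.imwrite("pics/w32.png",camera("wrist")[:,:,::-1])
E
```

```text
clock: 27.92
position: [0.5715, -0.0471, 0.1803]
ee_rot: [0.664, 0.748, -0.008, -0.002]
ft_force: [0.8, 0.9, 0.8]
grip_width: 0.704
d=[ 0.0409 -0.1182 -0.0584] turn=0.0001 (alt -0.9999) pos [ 0.5715 -0.0471  0.1803] tool y yaw 0.119 q7 0.04 t 27.92 grip 0.704 f [0.8 0.9 0.8]
```

View pics/w32.png

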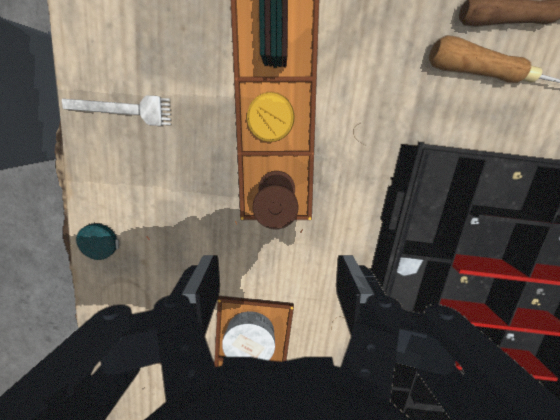

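```bash
python3 -m handwheel '[{"jaw":60,"delta_pos":[0.02,-0.02,-0.03],"turn":0},{"jaw":60,"delta_pos":[0.04,-0.04,-0.05],"turn":0},{"jaw":60,"delta_pos":[0.04,-0.06,-0.06],"turn":0},{"jaw":60,"delta_pos":[0.04,-0.06,-0.06],"turn":0},{"jaw":60,"delta_pos":[0.04,-0.06,-0.06],"turn":0},{"jaw":60,"delta_pos":[0.04,-0.06,-0.06],"turn":0}]' 30
python3 - <<'E'
from seg import *
go((0.45,-0.02,0.24),yaw=0.119)
cv2.imwrite("pics/w33.png",camera("wrist")[:,:,::-1])
cv2.imwrite("pics/top3.png",camera("top")[:,:,::-1])
s=camera("side")[:,:,::-1];cv2.imwrite("pics/side3.png",cv2.resize(s[200:360,240:380],None,fx=4,fy=3.7,interpolation=cv2.INTER_CUBIC))
E
```

```text
clock: 28.47
position: [0.5075, -0.0145, 0.2374]
ee_rot: [0.664, 0.748, -0.009, -0.003]
ft_force: [0.0, -0.0, -0.9]
grip_width: 0.704
d=[ 0.0013 -0.0578 -0.0017] turn=-0.0001 (alt 0.9999) pos [ 0.5075 -0.0145  0.2374] tool y yaw 0.119 q7 0.02 t 28.47 grip 0.704 f [ 0.  -0.  -0.9]
```

View pics/w33.png

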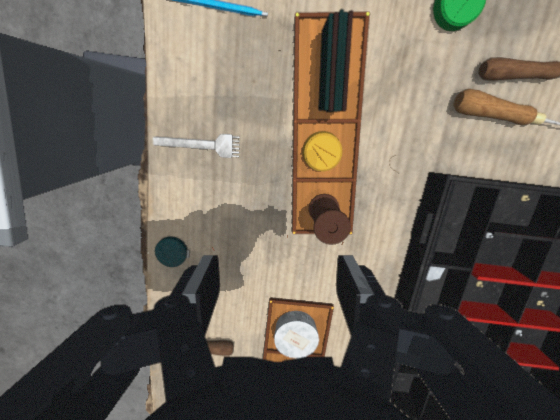

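View pics/side3.png

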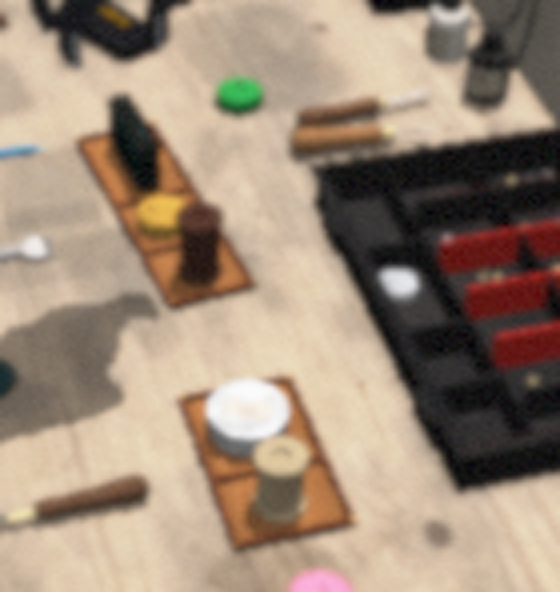

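```bash
python3 - <<'E'
from seg import *
im=cv2.imread("pics/w33.png"); c=calibration("wrist"); H,S,V,lab=masks(im)
cv2.imwrite("pics/w33z.png",cv2.resize(im[0:250,270:390],None,fx=2.4*2,fy=2.4,interpolation=cv2.INTER_CUBIC))
# order far-left.. -> q: +x+y? use inframe order: (x+,y+),(x+,y-),(x-,y-),(x-,y+)
q=cast(c,[(367,15),(352,231),(293.5,232),(297,15)],.008); print(q[:,:2].round(4))
P=dict(wax=((323,150.5),.021),tall_top=((332,227),.075),tall_foot=((322,205),.015),hold_top=((333.5,70),.065))
for n,(px,z) in P.items(): print(n,inframe(q,cast(c,[px],z)))
p=meas(im,c,(H>19)&(S>110)&(V>60),(300,130,345,172),.012,"wax"); print(inframe(q,p))
E
```

```text
[[ 0.5767  0.1701]
 [ 0.6088 -0.0743]
 [ 0.5327 -0.0854]
 [ 0.5029  0.1619]]
wax (array([0.5553, 0.0431]), np.float64(0.1252), array([[-0.0054, -0.0167]]))
tall_top (array([0.5553, 0.0431]), np.float64(0.1252), array([[ 0.0004, -0.0918]]))
tall_foot (array([0.5553, 0.0431]), np.float64(0.1252), array([[-0.0032, -0.0852]]))
hold_top (array([0.5553, 0.0431]), np.float64(0.1252), array([[-0.0042,  0.0636]]))
wax 1203 cen [0.5523 0.0241] bbox mid [0.5524 0.0238] ext [0.047  0.0461] rect [0.5524 0.0238] [0.0457 0.0454] 8.3
(array([0.5553, 0.0431]), np.float64(0.1252), array([[-0.0053, -0.0184]]))
```

View pics/w33z.png

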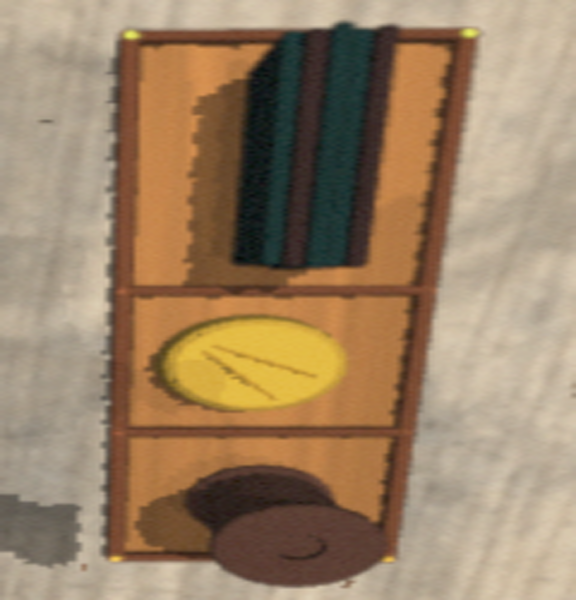

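```bash
python3 - <<'E'
from seg import *
c=calibration("wrist")
q=cast(c,[(367,15),(352,231),(293.5,232),(297,15)],.008)
for px in ((328,13),(350.5,12),(328,110),(346,111)): print(px,inframe(q,cast(c,[px],.065))[2])
print("foot near-left",inframe(q,cast(c,[(319.5,109)],.0035))[2])
c=calibration("top"); im=cv2.imread("pics/top3.png"); cv2.imwrite("pics/top3z.png",cv2.resize(im[165:285,205:445],None,fx=3.3,fy=3.3,interpolation=cv2.INTER_CUBIC))
E
```

```text
(328, 13) [[-0.0116  0.1102]]
(350.5, 12) [[0.0085 0.1107]]
(328, 110) [[-0.0077  0.0277]]
(346, 111) [[0.01   0.0266]]
foot near-left [[-0.0091  0.0296]]
```

View pics/top3z.png

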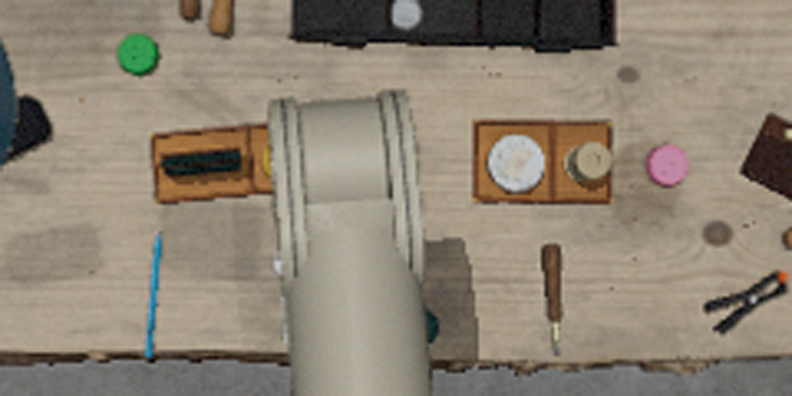

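```bash
python3 -m handwheel '[{"jaw":60,"delta_pos":[-0.03,-0.02,0],"turn":0},{"jaw":60,"delta_pos":[-0.07,-0.04,0],"turn":0},{"jaw":60,"delta_pos":[-0.11,-0.06,0],"turn":0},{"jaw":60,"delta_pos":[-0.15,-0.08,0],"turn":0},{"jaw":60,"delta_pos":[-0.19,-0.1,0],"turn":0},{"jaw":60,"delta_pos":[-0.23,-0.12,0],"turn":0},{"jaw":60,"delta_pos":[-0.27,-0.13,0],"turn":0},{"jaw":60,"delta_pos":[-0.3,-0.13,0],"turn":0},{"jaw":60,"delta_pos":[-0.3,-0.13,0],"turn":0},{"jaw":60,"delta_pos":[-0.3,-0.13,0],"turn":0}]' 30
python3 - <<'E'
from seg import *
im=camera("top")[:,:,::-1].copy(); cv2.imwrite("pics/top4.png",im)
cv2.imwrite("pics/top4z.png",cv2.resize(im[165:285,205:445],None,fx=3.3,fy=3.3,interpolation=cv2.INTER_CUBIC))
E
```

```text
clock: 29.45
position: [0.413, -0.3301, 0.241]
ee_rot: [0.665, 0.746, -0.009, -0.004]
ft_force: [-0.2, 1.2, -0.2]
grip_width: 0.704
```

View pics/top4z.png

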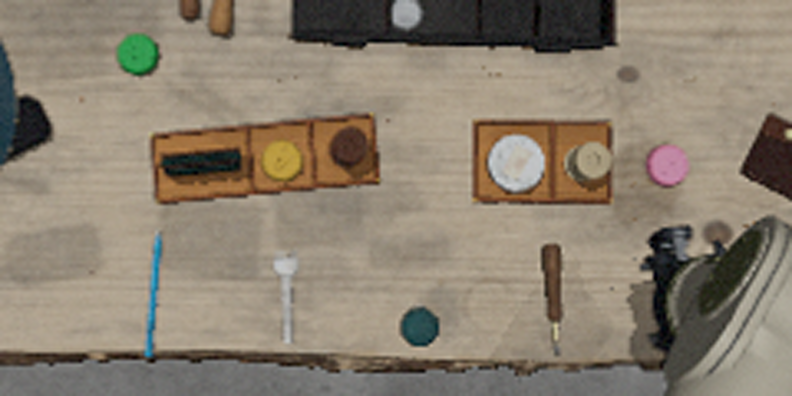

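```bash
python3 - <<'E'
from workcell import hand_in
print(hand_in())
E
```

```text
the job is handed in; nothing more can be done
None
```

I placed all five things in their compartments and handed the job in at about 29.5 s, with the gripper clear of everything. No verdict was given, so the figures below are my own last camera readings.

| Thing | Tray and compartment | x from tray centre (mm) | y from tray centre (mm) | Judged range x / y (mm) |
|---|---|---|---|---|
| Card holder | long tray, long compartment | 0 | +69 | ±26 / 59 to 83 |
| Wax cake | long tray, middle compartment | −5 | −18 | ±13 / −30 to −8 |
| Tall spool | long tray, end compartment | −3 to 0 | −85 to −92 | ±17 / −105 to −75 |
| Rivet tin | short tray, larger compartment | −2 | +32 | ±12.5 / 20 to 45 |
| Short spool | short tray, smaller compartment | 0 | −43 | ±24 / −56.5 to −32.5 |

The final top view and an earlier side view show all five inside their rims. None looks tipped; I judged uprightness and floor contact by eye and from the heights at release, and did not measure them.

- **Wax x:** the readings ran from about −2 mm to −7 mm between pictures, all inside the ±13 mm allowed.
- **Long tray position:** the first top-camera reading of the long tray's centre was about 5 mm off the wrist camera's first reading. I went by the wrist camera.
- **Tool tilt:** the tool picked up about a 1° tilt after a turn took the last joint close to its limit. I left it, and it was there while placing the holder and the tall spool.

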